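# Empty the curing tray under the lamp

### The arm

A 6-joint arm with a two-finger parallel gripper is mounted at the origin on the work surface. World frame = base frame: x ahead of the robot, y to its left, z up, the work surface at z = 0. Lengths are in m, angles in degrees, forces in N, time in s.
With the tool pointing down it reaches from about 0.3 to 1 m from the base axis. Payload 5.1 kg.
Tool frame: the origin (TCP) lies midway between the tips of the shut fingers; the grasp point (between the pads) lies arm.pinch_z behind it (arm.pinch_z is the distance from the TCP to the grasp point, in m); x points along the fingers, z is the direction in which the jaws open and shut, and the axes are right-handed (so a half turn about x gives the same grasp; the last joint's range is limited). The gripper opens to 95 mm and grips with 3 to 60 N. Pads are 20 mm wide; open, the fingers measure 119 mm over their backs; the gripper's body (75 mm by 180 mm) begins 59 mm behind the grasp point.
Start: joints at [-71.654, 7.093, 94.555, -0, 78.352, -4.733], TCP at [0.255, -0.598, 0.215] pointing down, gripper open.
Joint ranges: [-149.61, 149.61], [-58.7, 133.49], [1.44, 155.28], [-77.14, 257.14], [18.33, 153.61], [-166.67, 166.67]. Speed limits (degrees/s): [147.25, 147.25, 180, 180, 180, 180].

### API

Orientations are given as a 3x3 rotation matrix whose columns are the frame's x, y, z axes.
In Python, from bench import arm gives the robot as it stands.
- The arm moves only by the tool step_arm, never from a script. Its argument "moves" is a list of rows, each an object of numbers: "rx", "ry", "rz": the turn, a rotation vector about the world's x, y, z in rad; "tx", "ty", "tz": the shift along the world's x, y, z in mm; "claw": the closure in counts, from 0 (fully open) to 255 (shut). A call has 1 to 10 rows; each row shifts and turns the commanded pose from where the row before left it; what a row does not reach is not made up. A row lasts 1/12 s, in which the tool goes at most 41.7 mm and 7.16 degrees, less where a joint would pass 70% of its speed; a pose out of reach is approached as far as the arm can. A call is refused whole if a number of a shift passes 41.7 or a number of a turn 0.125, either way. A call with a gripper value outside its range is refused whole. The fingers move at their own pace and stop on an object; "newtons" is the grip in N (left out, the last holds). Time passes only in rows, so rows that do not move let the fingers close. It gives the time, the measured TCP pose, the force and the opening at its end, in the units of the state.
- arm.read_state(): the state, without advancing time (a new reading comes with each control period).
- arm.capture(name): name is "scene" or "top" or "wrist"; returns a dict with "color" (400x640x3 uint8, red, green, blue), "depth" (400x640 float32, m along the optical axis (not along the pixel's ray), 0 where there is no reading), "fx", "fy", "cx", "cy" (pixels), "world_to_cam" (4x4, takes a point from world to camera coordinates); the wrist camera has in their place "hand_eye" (4x4, takes a point from camera to tool coordinates, whose origin is the TCP and whose axes are the tool frame's). Camera axes: x right, y down, z forward; pixel columns grow to the right and rows downward; lengths in m; the calibration is good to about 2 mm. A picture is of the moment at which its call begins: read the wrist's pose just before it.
- arm.close_job(): hands the job in, once; it reports no verdict.
The state is a dict: "time": time; "joint_pos": joint angles; "joint_velocities": joint speeds; "joint_efforts": joint torques, N m; "eef_pos": TCP position; "eef_rot": TCP orientation; "contact_force": force on the tool from outside, world axes, zero at the start; "wrist_torque": the same for the moment, N m; "opening": finger opening in m.
Only numpy, scipy, OpenCV 4.12 (cv2) and the standard library are available. Lean on these libraries where they do the work, as an engineer would, in place of code of your own. Each camera call takes 0.05 s, during which the arm holds its last target.

### The job

The parts in the steel tray under the curing lamp are done: gently press the tray down until its push-push latch trips and it springs up, and draw it out without hitting or wrenching the lamp station. Tip the three metal parts from the tray into the open grey bin without touching them with the fingers. Then set the empty tray down level in the middle of the black rubber pad and let go, leaving everything else on the bench where it is.

Things in the scene. Friction and masses are not known exactly. Their poses are not given: they have to be found in the camera images.
- dock: Curing station, fixed. Origin: under the tray well's centre, on the bench; x points from the well to the lamp column, z up. The tray sits in an aluminium frame, outside 188 x 150 mm, top 70 mm above the bench, 2 mm play all round. Base plate 14 mm thick, x -105 to 165 mm, y +-100 mm. Tool body must not strike the station; never load it over 60 N through the tray.
- lamp_edge (a point): Middle of the lamp head's lower front edge, at x = 10 mm, z = 210 mm of the station. The head (120 mm wide, 40 mm high) reaches from here 150 mm in +x over the tray's far half, on a column at x = 110 to 160 mm. A tool pointing straight down at the handle strikes it: lean the tool back, its body away from the lamp, by about 35 degrees.
- clips (a point): Point midway between two steel clips that slide in from housings on both sides (y +-69 to 99 mm, x +-22 mm, top 92 mm above the bench). Latched, each reaches 6 mm over the tray's side wall, 8 mm above it (80 mm above the bench), and holds the tray down; they draw in as the lift rises. Between handle and clips 44 mm are free on each side.
- lift (a joint): Height of the sprung plate under the tray, m: about -0.001 latched (start), positive deeper, 0.012 bottom stop, -0.022 sprung up. Push-push latch: pressed to the stop (trips beyond 0.010, not before 0.005; 10 to 18 N) and let rise, it carries the tray up to -0.022; pressed to the stop again it latches again. Spring 12 N up when latched, 8 N when up.
- tray: Loose steel tray, 160 (x) x 110 (y) mm, 0.22 kg. Origin: centre of its underside; x points to its open end (the mouth). At the start level in the station, axes parallel to it, underside 40 mm above the bench. Floor 4 mm thick; 4 mm walls at both sides and the rear (-x), tops 32 mm above the underside; none at the mouth. A divider 6 mm thick, 30 mm high runs lengthwise in the middle.
- tray_handle (a point): Grip point on the black handle plate that stands on the tray's middle: plate 10 mm thick (y), 40 mm long (x), from 28 to 78 mm above the tray's underside; this point is 66 mm above it. Axes as the tray's. Fingers closing along y can hold it with the tool leaning to any angle about y.
- tray_mouth (a point): Middle of the edge of the tray's floor at its mouth, 80 mm in x from the tray's centre, at the floor's upper face.
- block_a: Aluminium block 36 x 28 x 24 mm, about 50 g, lying loose in the tray on the left (+y) of its divider. Origin: centre of its underside. It begins to slide when the tray is tipped about 25 to 36 degrees.
- block_b: The same block, on the right (-y) of the divider.
- puck: Aluminium puck, 32 mm across, 22 mm high, about 45 g, lying in the tray on the left of the divider, nearer its rear. Origin: centre of its underside.
- bin: Open grey plastic bin, fixed, 220 mm (x) x 200 mm (y), 85 mm high, walls and floor 5 mm; on the robot's left or right. Origin: centre of its underside.
- pad: Flat black rubber pad, fixed, 240 mm (x) x 180 mm (y), 6 mm thick; on the side where the bin is not. Origin: centre of its underside.
- glue: Bystander, not to be moved: white glue bottle, 38 mm across, 100 mm tall. Origin: centre of its underside.
- lifter_a: Bystander, not to be moved: round black suction lifter with a lever on top, 120 mm across, 55 mm tall. Origin: centre of its underside.
- lifter_b: Bystander, not to be moved: second suction lifter, the same. Origin: centre of its underside.
- square: Bystander, not to be moved: upright aluminium squaring block, L-shaped, 60 x 60 mm, 80 mm tall. Origin: centre of its underside.
- marker: Bystander, not to be moved: black marker pen lying flat, 130 mm long, 16 mm thick. Origin: centre of its underside.
Mind the look-alikes: they are no part of the job. Leave any red look-alike of the puck alone.

How it is judged:
By the outcome, as a careful person would: the job done as asked, in the order asked, and still so for the second after the job is handed in, with the robot touching nothing.
It also fails if it takes over 58 s, if anything falls off the work surface, if the arm or the gripper's body presses on something with over 40 N, if the wrist force passes 120 N, or if a joint passes its speed limit or range.

## Working session

There is one attempt and no reset: what is moved stays moved. The work goes in short steps, Python scripts to look and compute and a tool call to move; the robot and the scene stay as the last step left them, time stands still between calls to the robot, and variables do not carry over. Pictures are saved under pics/ and viewed, and the job is handed in when it is done.

Besides the shell and the picture viewer there is one more tool, called by a JSON object that holds its "name" and its "arguments". step_arm: Moves the arm, as the interface text tells. Its arguments: {"type":"object","properties":{"moves":{"type":"array"},"newtons":{"type":"number"}},"required":["moves"]}

```bash
ls; mkdir -p pics; python3 - <<'E'
from bench import arm
import cv2,numpy as np
s=arm.read_state();print(s, arm.pinch_z)
for n in ("scene","top"):
    c=arm.capture(n); np.savez(n+"0.npz",**c)
    cv2.imwrite(f"pics/{n}0.png",c["color"][:,:,::-1]); print(n,c["fx"],c["cx"],c["cy"],np.round(c["world_to_cam"],3).tolist())
E
```

```text
pics
{'time': 0.0, 'joint_pos': array([-7.16546317e+01,  7.13243703e+00,  9.46329666e+01, -2.74542106e-04,
        7.83499065e+01, -4.73260254e+00]), 'joint_velocities': array([-0.0622105 ,  0.06540704, -0.08598167,  0.11381495, -0.03417655,
       -0.01512189]), 'joint_efforts': array([-4.29613056e-05, -4.17604494e+01, -3.59931564e+01,  7.74640124e-02,
        4.93131776e-02, -1.57257641e-04]), 'eef_pos': array([ 0.25456346, -0.59739647,  0.2134105 ]), 'eef_rot': array([[-6.37889490e-04,  9.19971946e-01,  3.91983688e-01],
       [ 1.90877835e-03,  3.91984174e-01, -9.19969980e-01],
       [-9.99997975e-01,  1.61370797e-04, -2.00606512e-03]]), 'contact_force': array([-0.38657001, -0.64287264, -0.16340709]), 'wrist_torque': array([ 0.06742497, -0.00693235,  0.04630996]), 'opening': 0.09532218431384619} 0.0188
scene 492.21794931090335 321.29830787649036 197.00873276553264 [[-0.908, 0.419, 0.017, 0.518], [0.329, 0.736, -0.591, -0.072], [-0.261, -0.531, -0.806, 1.474], [0.0, 0.0, 0.0, 1.0]]
top 382.3581398200504 310.70639924751623 199.71458005350084 [[-0.008, -1.0, -0.003, -0.012], [-0.979, 0.009, -0.203, 0.572], [0.203, 0.001, -0.979, 0.982], [0.0, 0.0, 0.0, 1.0]]
```

View pics/scene0.png

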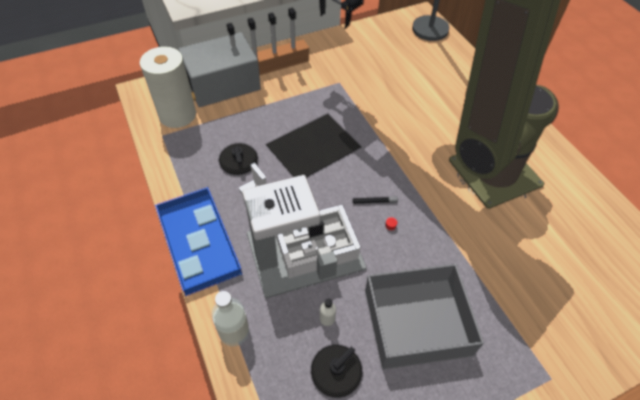

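View pics/top0.png

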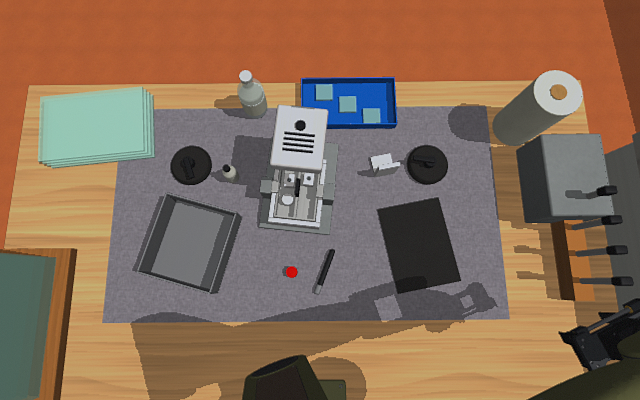

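```bash
python3 - <<'E'
import cv2,numpy as np
c=np.load("top0.npz")["color"][:,:,::-1]
a=cv2.resize(c[95:245,235:360],None,fx=4.8,fy=4,interpolation=cv2.INTER_CUBIC)
a=cv2.resize(c[95:245,235:360],None,fx=4,fy=4,interpolation=cv2.INTER_CUBIC)
cv2.imwrite("pics/topc.png",a)
c=np.load("scene0.npz")["color"][:,:,::-1]
a=cv2.resize(c[165:305,230:375],None,fx=4,fy=4,interpolation=cv2.INTER_CUBIC)
cv2.imwrite("pics/scenec.png",a)
E
```

```text
(no output)
```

View pics/topc.png

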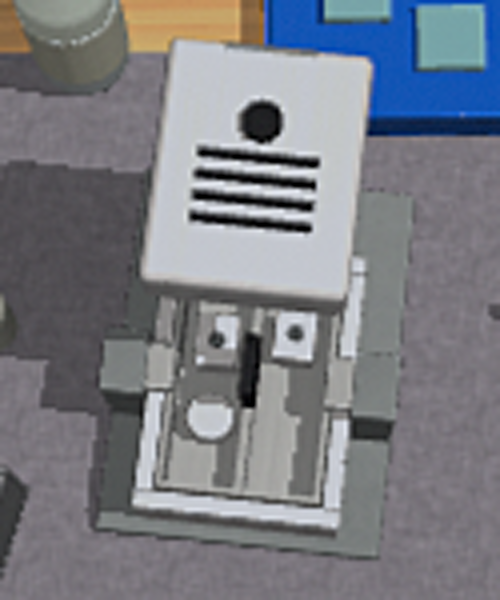

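View pics/scenec.png

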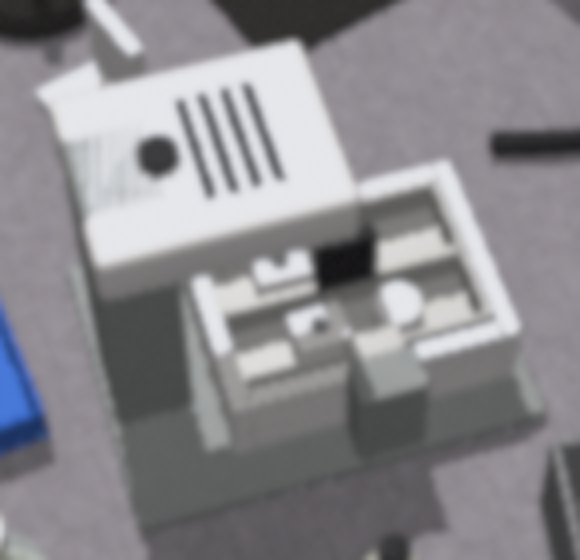

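```bash
cat > h.py <<'E'
import cv2,numpy as np
def cloud(c):
    d=c["depth"];v,u=np.mgrid[0:400,0:640]
    P=np.stack([(u-c["cx"])/c["fx"]*d,(v-c["cy"])/c["fy"]*d,d],-1)
    M=np.linalg.inv(c["world_to_cam"]) if "world_to_cam" in c else c["T"]
    W=P@M[:3,:3].T+M[:3,3]; W[d==0]=np.nan
    return W
def ray(c,u,v,z):
    M=np.linalg.inv(c["world_to_cam"]) if "world_to_cam" in c else c["T"]
    r=M[:3,:3]@np.array([(u-c["cx"])/c["fx"],(v-c["cy"])/c["fy"],1]);o=M[:3,3]
    return o+r*(z-o[2])/r[2]
def rect(W,m):
    p=W[m][:,:2].astype(np.float32); return cv2.minAreaRect(p),len(p)
def comps(W,m,minn=30):
    n,l,st,ce=cv2.connectedComponentsWithStats(m.astype(np.uint8))
    for i in range(1,n):
        if st[i,4]>=minn:
            (r,k)=rect(W,l==i); print("px",np.round(ce[i]),"n",k,"ctr",np.round(r[0],4),"size",np.round(r[1],3),"ang",round(r[2],1),"z",np.round(np.nanmedian(W[l==i][:,2]),4))
E
python3 - <<'E'
from h import *
for n in ("top","scene"):
    c=dict(np.load(n+"0.npz")); W=cloud(c); z=W[...,2]; x=W[...,0];y=W[...,1]
    roi=(x>.2)&(x<.9)&(abs(y)<.5)
    print(n,"bench z",np.nanmedian(z[roi&(z<.01)&(z>-.02)]))
    for lo,hi,t in((.009,.019,"base"),(.065,.075,"frame"),(.076,.09,"rim85/bin"),(.087,.097,"clip"),(.24,.26,"lamp"),(.107,.125,"handle"),(.05,.062,"lifter")):
        print(t);comps(W,roi&(z>lo)&(z<hi))
    g=c["color"].astype(int).sum(-1)
    print("pad");comps(W,roi&(g<110)&(z<.012),300)
    print("bin interior");comps(W,roi&(z>.001)&(z<.009)&(y>.1),300)
E
```

```text
top bench z 0.0014770332563935895
base
px [324.  98.] n 54 ctr [ 0.894  -0.0596] size [0.011 0.048] ang 0.1 z 0.0126
px [347. 104.] n 249 ctr [ 0.8736 -0.1283] size [0.049 0.052] ang 89.0 z 0.0122
px [149. 127.] n 208 ctr [0.8066 0.4567] size [0.186 0.029] ang 1.2 z 0.0152
px [371. 115.] n 245 ctr [ 0.8392 -0.1989] size [0.049 0.05 ] ang 88.7 z 0.0124
px [361. 126.] n 39 ctr [ 0.801  -0.1674] size [0.07  0.003] ang 89.6 z 0.0141
px [270. 164.] n 135 ctr [0.7085 0.0954] size [0.023 0.123] ang 83.4 z 0.0138
px [330. 161.] n 482 ctr [ 0.6919 -0.0719] size [0.041 0.124] ang 83.2 z 0.0143
px [198. 171.] n 150 ctr [0.6777 0.3204] size [0.087 0.116] ang 45.2 z 0.0156
px [420. 171.] n 150 ctr [ 0.671  -0.3411] size [0.118 0.082] ang 45.1 z 0.0158
px [380. 160.] n 219 ctr [ 0.6941 -0.223 ] size [0.041 0.06 ] ang 12.5 z 0.0123
px [297. 220.] n 784 ctr [0.5369 0.0266] size [0.2   0.087] ang 83.3 z 0.014
px [160. 241.] n 42 ctr [0.4665 0.402 ] size [0.006 0.067] ang 76.4 z 0.0144
px [324. 271.] n 260 ctr [ 0.3823 -0.0522] size [0.016 0.128] ang 68.4 z 0.0154
frame
px [255. 107.] n 33 ctr [0.8425
[... 6164 characters left out ...]
.] n 225 ctr [0.4166 0.2216] size [0.07  0.219] ang 54.1 z 0.0559
px [465. 310.] n 50 ctr [0.3578 0.343 ] size [0.056 0.004] ang 75.2 z 0.0569
px [327. 315.] n 44 ctr [0.6569 0.2174] size [0.018 0.035] ang 61.1 z 0.0586
px [237. 334.] n 64 ctr [0.8629 0.1719] size [0.068 0.024] ang 8.5 z 0.0564
px [473. 333.] n 40 ctr [0.3733 0.3948] size [0.047 0.004] ang 72.9 z 0.0561
px [344. 358.] n 175 ctr [0.6663 0.3221] size [0.059 0.017] ang 18.3 z 0.0538
px [451. 352.] n 96 ctr [0.4477 0.4117] size [0.003 0.123] ang 74.2 z 0.0559
px [401. 359.] n 63 ctr [0.5502 0.381 ] size [0.008 0.084] ang 68.9 z 0.0558
pad
bin interior
px [419. 317.] n 4748 ctr [0.4442 0.2951] size [0.169 0.196] ang 73.8 z 0.0043
```

```bash
python3 - <<'E'
from bench import arm
from h import *
c=arm.capture("wrist"); print(np.round(c["hand_eye"],3)); cv2.imwrite("pics/w0.png",c["color"][:,:,::-1])
c=dict(np.load("top0.npz")); g=c["color"].max(-1).astype(np.uint8)
for th in (35,45,60):
    m=(g<th).astype(np.uint8); m[:, :370]=0; m[:,480:]=0; m[:190]=0; m[300:]=0
    m=cv2.morphologyEx(m,cv2.MORPH_OPEN,np.ones((3,3)))
    k=max(cv2.findContours(m,0,2)[0],key=cv2.contourArea)
    r=cv2.boxPoints(cv2.minAreaRect(np.array([ray(c,p[0][0],p[0][1],.006)[:2] for p in k],np.float32)))
    rr=cv2.minAreaRect(np.array([ray(c,p[0][0],p[0][1],.006)[:2] for p in k],np.float32)); print(th,rr)
for p in((377,209),(439,199),(461,282),(399,292)): print(ray(c,*p,.006))
W=cloud(c)
print([np.round(W[v,u],3) for u,v in((380,161),(425,160),(230,171),(291,272),(248,75))])
c=dict(np.load("scene0.npz"))
for p in((267,147),(328,113),(360,144),(297,177)): print(ray(c,*p,.006))
E
```

```text
[[ 0.001 -0.291  0.957 -0.169]
 [ 0.001 -0.957 -0.291  0.082]
 [ 1.     0.001 -0.001  0.001]
 [ 0.     0.     0.     1.   ]]
35 ((0.34741151332855225, -0.2893320620059967), (0.037220072001218796, 0.08498523384332657), 11.004955291748047)
45 ((0.453815221786499, -0.3152991235256195), (0.23664113879203796, 0.1783800572156906), 10.864629745483398)
60 ((0.453355073928833, -0.3150683641433716), (0.23871564865112305, 0.17974749207496643), 10.802691459655762)
[ 0.55420625 -0.20541172  0.006     ]
[ 0.58173091 -0.38391094  0.006     ]
[ 0.34929265 -0.42640234  0.006     ]
[ 0.32405219 -0.25536381  0.006     ]
[array([ 0.695, -0.219,  0.011]), array([ 0.684, -0.338,  0.051]), array([0.65 , 0.202, 0.076]), array([0.38 , 0.038, 0.023]), array([0.87, 0.14, 0.19])]
[ 0.58469271 -0.36769941  0.006     ]
[ 0.34990067 -0.42608175  0.006     ]
[ 0.31721063 -0.26281772  0.006     ]
[ 0.54685835 -0.22190973  0.006     ]
```

```bash
python3 - <<'E'
from h import *
c=np.load("top0.npz")["color"][:,:,::-1]
cv2.imwrite("pics/padc.png",cv2.resize(c[185:305,360:500],None,fx=4,fy=4))
E
```

```text
(no output)
```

View pics/padc.png

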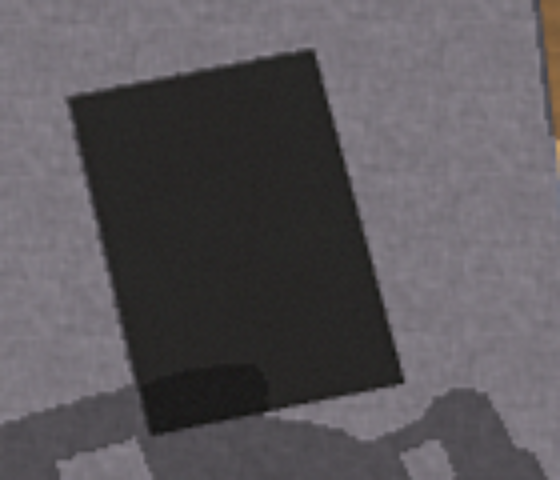

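View pics/w0.png

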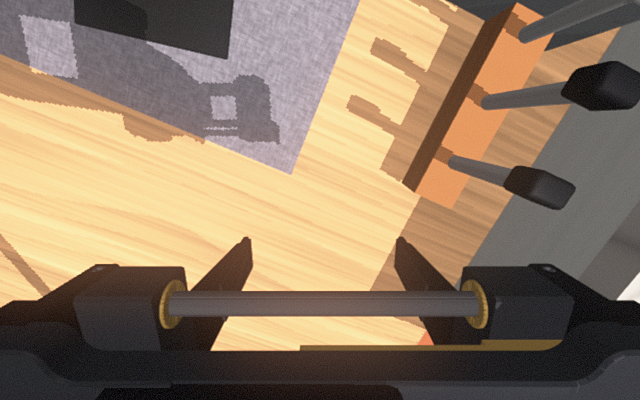

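{"name": "step_arm", "arguments": {"moves": [{"tx": 6.6,"ty": 29,"tz": 4,"rz": 0.1192,"claw": 130},{"tx": 6.6,"ty": 29,"tz": 4,"rz": 0.1192},{"tx": 6.6,"ty": 29,"tz": 4,"rz": 0.1192},{"tx": 6.6,"ty": 29,"tz": 4,"rz": 0.1192},{"tx": 6.6,"ty": 29,"tz": 4,"rz": 0.1192},{"tx": 6.6,"ty": 29,"tz": 4,"rz": 0.1192},{"tx": 6.6,"ty": 29,"tz": 4,"rz": 0.1192},{"tx": 6.6,"ty": 29,"tz": 4,"rz": 0.1192},{"tx": 6.6,"ty": 29,"tz": 4,"rz": 0.1192},{"tx": 6.6,"ty": 29,"tz": 4,"rz": 0.1192}]}}

```text
$.moves[0]: bad value
```

{"name": "step_arm", "arguments": {"moves": [{"tx": 6.6,"ty": 29,"tz": 4,"rz": 0.1192},{"tx": 6.6,"ty": 29,"tz": 4,"rz": 0.1192},{"tx": 6.6,"ty": 29,"tz": 4,"rz": 0.1192},{"tx": 6.6,"ty": 29,"tz": 4,"rz": 0.1192},{"tx": 6.6,"ty": 29,"tz": 4,"rz": 0.1192},{"tx": 6.6,"ty": 29,"tz": 4,"rz": 0.1192},{"tx": 6.6,"ty": 29,"tz": 4,"rz": 0.1192},{"tx": 6.6,"ty": 29,"tz": 4,"rz": 0.1192},{"tx": 6.6,"ty": 29,"tz": 4,"rz": 0.1192},{"tx": 6.6,"ty": 29,"tz": 4,"rz": 0.1192}]}}

```text
$.moves[0]: bad value
```

{"name": "step_arm", "arguments": {"moves": [{"tx": 6.6,"ty": 29,"tz": 0,"rz": 0.1192},{"tx": 6.6,"ty": 29,"tz": 0,"rz": 0.1192},{"tx": 10,"rx": -0.0129,"ry": -0.11},{"tx": 10,"rx": -0.0129,"ry": -0.11},{"tx": 10,"rx": -0.0129,"ry": -0.11},{"tx": 10,"rx": -0.0129,"ry": -0.11},{"tx": 10,"rx": -0.0129,"ry": -0.11},{"tx": 10,"rx": -0.0129,"ry": -0.11},{}]}}

```text
$.moves[0]: bad value
```

{"name": "step_arm", "arguments": {"moves": [{"rx": 0,"ry": 0,"rz": 0.1192,"tx": 6.6,"ty": 29,"tz": 4,"claw": 130},{"rx": 0,"ry": 0,"rz": 0.1192,"tx": 6.6,"ty": 29,"tz": 4,"claw": 130},{"rx": 0,"ry": 0,"rz": 0.1192,"tx": 6.6,"ty": 29,"tz": 4,"claw": 130},{"rx": 0,"ry": 0,"rz": 0.1192,"tx": 6.6,"ty": 29,"tz": 4,"claw": 130},{"rx": 0,"ry": 0,"rz": 0.1192,"tx": 6.6,"ty": 29,"tz": 4,"claw": 130},{"rx": 0,"ry": 0,"rz": 0.1192,"tx": 6.6,"ty": 29,"tz": 4,"claw": 130},{"rx": 0,"ry": 0,"rz": 0.1192,"tx": 6.6,"ty": 29,"tz": 4,"claw": 130},{"rx": 0,"ry": 0,"rz": 0.1192,"tx": 6.6,"ty": 29,"tz": 4,"claw": 130},{"rx": 0,"ry": 0,"rz": 0.1192,"tx": 6.6,"ty": 29,"tz": 4,"claw": 130},{"rx": 0,"ry": 0,"rz": 0.1192,"tx": 6.6,"ty": 29,"tz": 4,"claw": 130}]}}

```text
time: 0.98
eef_pos: [0.3207, -0.3064, 0.2545]
eef_rot: [[-0.0, -0.029, 1.0], [0.0, 1.0, 0.029], [-1.0, 0.0, -0.0]]
contact_force: [0.3, -0.4, -0.1]
opening: 0.0468
```

Works with every key given. Continuing.

{"name": "step_arm", "arguments": {"moves": [{"rx": 0,"ry": 0,"rz": 0.1192,"tx": 6.6,"ty": 29,"tz": 4,"claw": 130},{"rx": 0,"ry": 0,"rz": 0.1192,"tx": 6.6,"ty": 29,"tz": 4,"claw": 130},{"rx": 0,"ry": 0,"rz": 0.1192,"tx": 6.6,"ty": 29,"tz": 4,"claw": 130},{"rx": 0,"ry": 0,"rz": 0.1192,"tx": 6.6,"ty": 29,"tz": 4,"claw": 130},{"rx": 0,"ry": 0,"rz": 0.1192,"tx": 6.6,"ty": 29,"tz": 4,"claw": 130},{"rx": 0,"ry": 0,"rz": 0.1192,"tx": 6.6,"ty": 29,"tz": 4,"claw": 130},{"rx": 0,"ry": 0,"rz": 0.1192,"tx": 6.6,"ty": 29,"tz": 4,"claw": 130},{"rx": 0,"ry": 0,"rz": 0.1192,"tx": 6.6,"ty": 29,"tz": 4,"claw": 130},{"rx": 0,"ry": 0,"rz": 0.1192,"tx": 6.6,"ty": 29,"tz": 4,"claw": 130},{"rx": 0,"ry": 0,"rz": 0.1192,"tx": 6.6,"ty": 29,"tz": 4,"claw": 130}]}}

```text
time: 1.82
eef_pos: [0.3866, -0.0165, 0.2947]
eef_rot: [[0.0, -0.94, 0.342], [-0.0, 0.342, 0.94], [-1.0, -0.0, 0.0]]
contact_force: [0.6, -0.0, 0.3]
opening: 0.0469
```

{"name": "step_arm", "arguments": {"moves": [{"rx": 0,"ry": 0,"rz": 0.1192,"tx": 6.6,"ty": 29,"tz": 0,"claw": 130},{"rx": 0,"ry": 0,"rz": 0.1192,"tx": 6.6,"ty": 29,"tz": 0,"claw": 130},{"rx": -0.0129,"ry": -0.11,"rz": 0,"tx": 10,"ty": 0,"tz": 0,"claw": 130},{"rx": -0.0129,"ry": -0.11,"rz": 0,"tx": 10,"ty": 0,"tz": 0,"claw": 130},{"rx": -0.0129,"ry": -0.11,"rz": 0,"tx": 10,"ty": 0,"tz": 0,"claw": 130},{"rx": -0.0129,"ry": -0.11,"rz": 0,"tx": 10,"ty": 0,"tz": 0,"claw": 130},{"rx": -0.0129,"ry": -0.11,"rz": 0,"tx": 10,"ty": 0,"tz": 0,"claw": 130},{"rx": -0.0129,"ry": -0.11,"rz": 0,"tx": 10,"ty": 0,"tz": 0,"claw": 130},{"rx": 0,"ry": 0,"rz": 0,"tx": 0,"ty": 0,"tz": 0,"claw": 130}]}}

```text
time: 2.57
eef_pos: [0.4579, 0.0405, 0.2904]
eef_rot: [[0.61, -0.784, 0.115], [-0.071, 0.09, 0.993], [-0.789, -0.615, -0.001]]
contact_force: [-0.6, 0.1, -1.2]
opening: 0.0465
```

```bash
cat >> h.py <<'E'
def wrist(arm,name=None):
    s=arm.read_state(); c=arm.capture("wrist")
    T=np.eye(4);T[:3,:3]=s["eef_rot"];T[:3,3]=s["eef_pos"]; c["T"]=T@c["hand_eye"]
    if name: cv2.imwrite(f"pics/{name}.png",c["color"][:,:,::-1])
    return c,s
def rv(A,B):
    from scipy.spatial.transform import Rotation as R
    return R.from_matrix(B@A.T).as_rotvec()
def Rt(yaw,L):  # tray yaw deg, lean deg (tool toward +x)
    a,l=np.radians([yaw,L]);dx=np.array([np.cos(a),np.sin(a),0]);dy=np.array([-np.sin(a),np.cos(a),0]);x=np.sin(l)*dx-np.cos(l)*np.array([0,0,1]);return np.stack([x,np.cross(dy,x),dy],1)
E
python3 - <<'E'
from bench import arm
from h import *
c,s=wrist(arm,"w1")
print(s["time"],s["joint_pos"].round(1),s["eef_pos"],s["eef_rot"].round(3),s["opening"])
W=cloud(c);z=W[...,2]
m=(abs(z-.1175)<.004)&(abs(W[...,1])<.1)&(W[...,0]>.5)&(W[...,0]<.66);comps(W,m,30)
m=(abs(z-.0915)<.004)&(abs(W[...,1])<.15)&(W[...,0]>.5)&(W[...,0]<.66);comps(W,m,30)
print(rv(s["eef_rot"],Rt(-6.7,38)).round(4))
E
```

```text
2.5667 [  1.6 -47.5 134.3  -6.1  55.7 -80.1] [0.4578901  0.0404725  0.29036154] [[ 0.61  -0.784  0.115]
 [-0.071  0.09   0.993]
 [-0.789 -0.615 -0.001]] 0.04645722651866038
px [320. 186.] n 145 ctr [0.5961 0.018 ] size [0.01 0.04] ang 83.4 z 0.1185
px [268. 172.] n 622 ctr [ 0.5875 -0.0564] size [0.048 0.043] ang 83.9 z 0.0904
px [320. 165.] n 33 ctr [0.5777 0.0207] size [0.009 0.002] ang 86.3 z 0.0918
px [371. 172.] n 628 ctr [0.6054 0.0927] size [0.048 0.045] ang 83.2 z 0.0905
[ 0.0005 -0.0015 -0.0015]
```

View pics/w1.png

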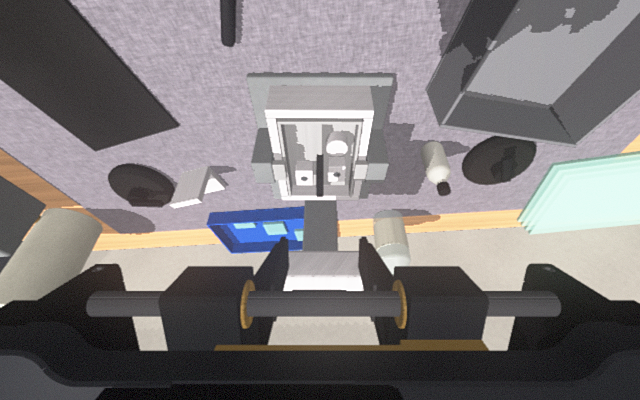

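{"name": "step_arm", "arguments": {"moves": [{"rx": 0,"ry": 0,"rz": 0,"tx": 14.8,"ty": -2.8,"tz": -20,"claw": 130},{"rx": 0,"ry": 0,"rz": 0,"tx": 14.8,"ty": -2.8,"tz": -20,"claw": 130},{"rx": 0,"ry": 0,"rz": 0,"tx": 14.8,"ty": -2.8,"tz": -20,"claw": 130},{"rx": 0,"ry": 0,"rz": 0,"tx": 14.8,"ty": -2.8,"tz": -20,"claw": 130},{"rx": 0,"ry": 0,"rz": 0,"tx": 14.8,"ty": -2.8,"tz": -20,"claw": 130},{"rx": 0,"ry": 0,"rz": 0,"tx": 14.8,"ty": -2.8,"tz": -20,"claw": 130},{"rx": 0,"ry": 0,"rz": 0,"tx": 0,"ty": 0,"tz": 0,"claw": 130},{"rx": 0,"ry": 0,"rz": 0,"tx": 0,"ty": 0,"tz": 0,"claw": 130}]}}

```text
time: 3.28
eef_pos: [0.5487, 0.0228, 0.1733]
eef_rot: [[0.608, -0.785, 0.117], [-0.072, 0.092, 0.993], [-0.79, -0.612, -0.001]]
contact_force: [0.2, -0.1, 0.4]
opening: 0.0467
```

```bash
python3 - <<'E'
from bench import arm
from h import *
c,s=wrist(arm,"w2")
print(s["time"],s["joint_pos"].round(1),s["eef_pos"],s["opening"])
W=cloud(c);z=W[...,2]
m=(abs(z-.1175)<.004)&(abs(W[...,1])<.1)&(W[...,0]>.5)&(W[...,0]<.66);comps(W,m,30)
m=(abs(z-.0915)<.004)&(abs(W[...,1])<.15)&(W[...,0]>.5)&(W[...,0]<.66);comps(W,m,30)
print(rv(s["eef_rot"],Rt(-6.7,38)).round(4)); print((np.array([.608,.017,.0912])-s["eef_pos"])*1000)
E
```

```text
3.2833 [ -1.5 -26.6 134.   -5.6  35.1 -81.3] [0.54867663 0.02278838 0.17326227] 0.04669377499282963
px [325. 220.] n 308 ctr [0.5965 0.0178] size [0.01 0.04] ang 82.8 z 0.1185
px [247. 196.] n 1315 ctr [ 0.5872 -0.0564] size [0.048 0.043] ang 83.2 z 0.0905
px [404. 197.] n 1316 ctr [0.6045 0.0921] size [0.048 0.043] ang 83.3 z 0.0906
px [325. 187.] n 74 ctr [0.5773 0.0198] size [0.009 0.003] ang 83.5 z 0.0916
[ 0.0001 -0.0041  0.0005]
[ 59.32336953  -5.78838192 -82.06226612]
```

View pics/w2.png

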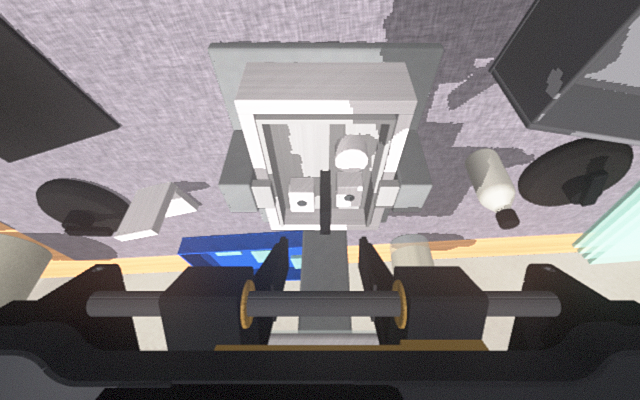

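{"name": "step_arm", "arguments": {"moves": [{"rx": 0,"ry": 0,"rz": 0,"tx": 7.4,"ty": -0.7,"tz": -10.2,"claw": 130},{"rx": 0,"ry": 0,"rz": 0,"tx": 7.4,"ty": -0.7,"tz": -10.2,"claw": 130},{"rx": 0,"ry": 0,"rz": 0,"tx": 7.4,"ty": -0.7,"tz": -10.2,"claw": 130},{"rx": 0,"ry": 0,"rz": 0,"tx": 7.4,"ty": -0.7,"tz": -10.2,"claw": 130},{"rx": 0,"ry": 0,"rz": 0,"tx": 0,"ty": 0,"tz": 0,"claw": 130}]}}

```text
time: 3.75
eef_pos: [0.5787, 0.0204, 0.1344]
eef_rot: [[0.612, -0.782, 0.116], [-0.072, 0.091, 0.993], [-0.787, -0.616, -0.0]]
contact_force: [-0.3, 0.6, -0.8]
opening: 0.0464
```

```bash
python3 - <<'E'
from bench import arm
from h import *
s=arm.read_state()
print(s["time"],s["joint_pos"].round(1),s["eef_pos"])
print(rv(s["eef_rot"],Rt(-6.7,38)).round(4)); print((np.array([.608,.017,.0912])-s["eef_pos"])*1000)
E
```

```text
3.75 [ -1.8 -18.7 132.6  -6.4  28.3 -80.4] [0.57873812 0.02040913 0.13444426]
[ 0.0003  0.0009 -0.0003]
[ 29.2618767   -3.40912718 -43.2442608 ]
```

{"name": "step_arm", "arguments": {"moves": [{"rx": 0.0071,"ry": 0.0606,"rz": 0,"tx": 0,"ty": 0,"tz": 0,"claw": 130},{"rx": 0,"ry": 0,"rz": 0,"tx": 5.7,"ty": -0.7,"tz": -8.8,"claw": 130},{"rx": 0,"ry": 0,"rz": 0,"tx": 5.7,"ty": -0.7,"tz": -8.8,"claw": 130},{"rx": 0,"ry": 0,"rz": 0,"tx": 5.7,"ty": -0.7,"tz": -8.8,"claw": 130},{"rx": 0,"ry": 0,"rz": 0,"tx": 5.7,"ty": -0.7,"tz": -8.8,"claw": 130},{"rx": 0,"ry": 0,"rz": 0,"tx": 5.7,"ty": -0.9,"tz": -8.8,"claw": 130},{"rx": 0,"ry": 0,"rz": 0,"tx": 0,"ty": 0,"tz": 0,"claw": 130},{"rx": 0,"ry": 0,"rz": 0,"tx": 0,"ty": 0,"tz": 0,"claw": 130}]}}

```text
time: 4.42
eef_pos: [0.6073, 0.0168, 0.0916]
eef_rot: [[0.565, -0.817, 0.116], [-0.066, 0.095, 0.993], [-0.823, -0.569, -0.0]]
contact_force: [-0.4, 0.9, -0.0]
opening: 0.0462
```

```bash
python3 - <<'E'
from bench import arm
from h import *
c,s=wrist(arm,"w3")
print(s["time"],s["joint_pos"].round(1),s["eef_pos"],s["contact_force"])
print(rv(s["eef_rot"],Rt(-6.7,34.5)).round(4)); print((np.array([.6071,.0167,.0905])-s["eef_pos"])*1000)
cc=arm.capture("scene");cv2.imwrite("pics/s3.png",cv2.resize(cc["color"][150:310,220:400,::-1],None,fx=3.5,fy=3.5))
W=cloud(c);z=W[...,2]
m=(abs(z-.1175)<.004)&(abs(W[...,1])<.1)&(W[...,0]>.5)&(W[...,0]<.66);comps(W,m,30)
E
```

```text
4.4167 [ -2.3  -9.3 128.7  -5.7  26.2 -81.3] [0.60726347 0.01679458 0.09155565] [-3.54963829e-01  8.60891905e-01 -1.80064845e-04]
[ 0.0005  0.0027 -0.0006]
[-0.16347087 -0.09458051 -1.05564684]
px [273. 271.] n 271 ctr [ 0.5833 -0.0075] size [0.032 0.01 ] ang 4.2 z 0.1178
px [325. 277.] n 492 ctr [0.5897 0.0184] size [0.01  0.027] ang 83.4 z 0.1184
px [374. 271.] n 271 ctr [0.588  0.0424] size [0.009 0.031] ang 63.8 z 0.1177
```

View pics/w3.png

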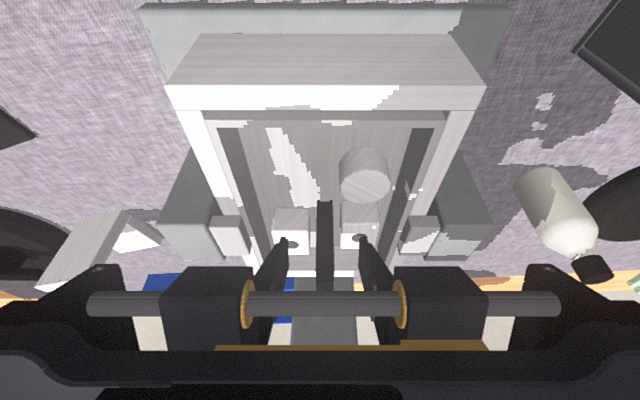

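View pics/s3.png

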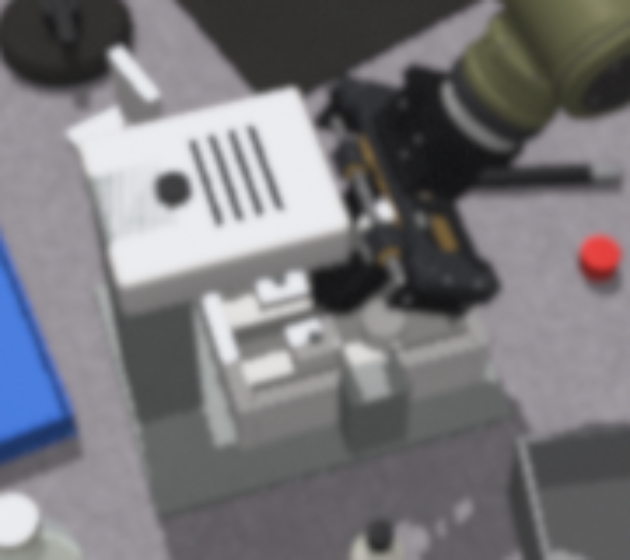

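{"name": "step_arm", "arguments": {"moves": [{"rx": 0,"ry": 0,"rz": 0,"tx": 0,"ty": 0,"tz": 0,"claw": 190},{"rx": 0,"ry": 0,"rz": 0,"tx": 0,"ty": 0,"tz": 0,"claw": 215},{"rx": 0,"ry": 0,"rz": 0,"tx": 0,"ty": 0,"tz": 0,"claw": 235},{"rx": 0,"ry": 0,"rz": 0,"tx": 0,"ty": 0,"tz": 0,"claw": 255},{"rx": 0,"ry": 0,"rz": 0,"tx": 0,"ty": 0,"tz": 0,"claw": 255},{"rx": 0,"ry": 0,"rz": 0,"tx": 0,"ty": 0,"tz": 0,"claw": 255}], "newtons": 45}}

```text
time: 5.02
eef_pos: [0.6068, 0.0167, 0.0898]
eef_rot: [[0.564, -0.818, 0.116], [-0.066, 0.096, 0.993], [-0.823, -0.567, -0.0]]
contact_force: [0.0, 0.2, -0.3]
opening: 0.0117
```

```bash
python3 - <<'E'
from bench import arm
s=arm.read_state();print(s["time"],s["eef_pos"],s["contact_force"],s["wrist_torque"],s["opening"],s["joint_pos"].round(1))
E
```

```text
5.0167 [0.60682729 0.01670838 0.08984996] [ 0.04055569  0.2038536  -0.30442651] [0.15486675 0.16081741 0.02106148] 0.011682432770845748 [ -2.3  -9.2 128.7  -5.7  26.  -81.3]
```

{"name": "step_arm", "arguments": {"moves": [{"rx": 0,"ry": 0,"rz": 0,"tx": 0,"ty": 0,"tz": -1,"claw": 255},{"rx": 0,"ry": 0,"rz": 0,"tx": 0,"ty": 0,"tz": -1,"claw": 255},{"rx": 0,"ry": 0,"rz": 0,"tx": 0,"ty": 0,"tz": -1,"claw": 255},{"rx": 0,"ry": 0,"rz": 0,"tx": 0,"ty": 0,"tz": -1,"claw": 255},{"rx": 0,"ry": 0,"rz": 0,"tx": 0,"ty": 0,"tz": -1,"claw": 255}]}}

```text
time: 5.43
eef_pos: [0.6077, 0.0167, 0.0863]
eef_rot: [[0.565, -0.817, 0.116], [-0.066, 0.095, 0.993], [-0.822, -0.569, -0.0]]
contact_force: [-6.4, 0.5, 8.2]
opening: 0.0094
```

{"name": "step_arm", "arguments": {"moves": [{"rx": 0,"ry": 0,"rz": 0,"tx": -0.3,"ty": 0,"tz": -1,"claw": 255},{"rx": 0,"ry": 0,"rz": 0,"tx": -0.3,"ty": 0,"tz": -1,"claw": 255},{"rx": 0,"ry": 0,"rz": 0,"tx": -0.3,"ty": 0,"tz": -1,"claw": 255},{"rx": 0,"ry": 0,"rz": 0,"tx": 0,"ty": 0,"tz": 0,"claw": 255}]}}

```text
time: 5.77
eef_pos: [0.6076, 0.0168, 0.0842]
eef_rot: [[0.567, -0.816, 0.116], [-0.066, 0.095, 0.993], [-0.821, -0.571, 0.0]]
contact_force: [-5.2, 0.9, 9.2]
opening: 0.0094
```

```bash
python3 - <<'E'
from bench import arm
from h import *
s=arm.read_state();print(s["time"],s["eef_pos"],s["contact_force"],s["wrist_torque"],s["opening"],s["joint_pos"].round(1),rv(s["eef_rot"],Rt(-6.7,34.5)).round(4))
E
```

```text
5.7667 [0.60755829 0.01675601 0.08416336] [-5.1932955   0.92437558  9.21656339] [ 0.1453906   0.2768052  -0.01148771] 0.00941576929828193 [ -2.3  -8.6 128.9  -5.9  25.  -81. ] [ 0.0006  0.0054 -0.0007]
```

{"name": "step_arm", "arguments": {"moves": [{"rx": 0,"ry": 0,"rz": 0,"tx": -0.4,"ty": 0,"tz": -1,"claw": 255},{"rx": 0,"ry": 0,"rz": 0,"tx": -0.4,"ty": 0,"tz": -1,"claw": 255},{"rx": 0,"ry": 0,"rz": 0,"tx": -0.4,"ty": 0,"tz": -1,"claw": 255},{"rx": 0,"ry": 0,"rz": 0,"tx": 0,"ty": 0,"tz": 0,"claw": 255}]}}

```text
time: 6.1
eef_pos: [0.6074, 0.0167, 0.0824]
eef_rot: [[0.569, -0.814, 0.116], [-0.066, 0.095, 0.993], [-0.82, -0.573, 0.0]]
contact_force: [-1.6, 0.8, 9.6]
opening: 0.0097
```

```bash
cat > st.py <<'E'
from bench import arm
from h import *
import sys
s=arm.read_state();print(s["time"],s["eef_pos"],s["contact_force"].round(1),s["wrist_torque"].round(2),s["opening"],s["joint_pos"].round(1),rv(s["eef_rot"],Rt(-6.7,34.5)).round(4))
E
python3 st.py
```

```text
6.1 [0.60743083 0.0167298  0.08238751] [-1.6  0.8  9.6] [0.2  0.07 0.03] 0.009719615244603005 [ -2.3  -8.5 129.1  -6.   24.6 -81. ] [ 0.0006  0.008  -0.0007]
```

{"name": "step_arm", "arguments": {"moves": [{"rx": 0,"ry": 0,"rz": 0,"tx": -0.2,"ty": 0,"tz": -1,"claw": 255},{"rx": 0,"ry": 0,"rz": 0,"tx": -0.2,"ty": 0,"tz": -1,"claw": 255},{"rx": 0,"ry": 0,"rz": 0,"tx": -0.2,"ty": 0,"tz": -1,"claw": 255},{"rx": 0,"ry": 0,"rz": 0,"tx": 0,"ty": 0,"tz": 0,"claw": 255},{"rx": 0,"ry": 0,"rz": 0,"tx": 0,"ty": 0,"tz": 0,"claw": 255}]}}

```text
time: 6.52
eef_pos: [0.6074, 0.0167, 0.08]
eef_rot: [[0.57, -0.813, 0.116], [-0.066, 0.095, 0.993], [-0.819, -0.574, 0.001]]
contact_force: [-0.6, 1.0, 8.8]
opening: 0.0098
```

```bash
python3 st.py
```

```text
6.5167 [0.60736012 0.0167443  0.0799539 ] [-0.6  1.   8.8] [0.21 0.01 0.1 ] 0.009751703276898768 [ -2.3  -8.3 129.2  -6.1  24.2 -80.9] [ 0.0005  0.0091 -0.0008]
```

```bash
python3 - <<'E'
from bench import arm
from h import *
c,s=wrist(arm,"w4")
W=cloud(c);z=W[...,2]
cv2.imwrite("pics/w4.png",c["color"][:,:,::-1])
def med(W,lo,hi):
    a=np.radians(-6.7);d=W[...,:2]-np.array([.5965,.0183]);X=d[...,0]*np.cos(a)+d[...,1]*np.sin(a);Y=-d[...,0]*np.sin(a)+d[...,1]*np.cos(a)
    return X,Y
X,Y=med(W,0,0)
for t,m in(("handle top",(abs(Y)<.004)&(X<0)&(X>-.018)&(z>.08)),("divider",(abs(Y)<.002)&(X<-.03)&(X>-.07)),("frame front",(abs(Y)<.05)&(X<-.086)&(X>-.092)),("floor -y",(Y<-.02)&(Y>-.045)&(X<-.03)&(X>-.06)),("wall",(abs(abs(Y)-.053)<.001)&(X<-.03)&(X>-.07))):
    print(t,m.sum(),np.nanpercentile(z[m],[10,50,90]).round(4))
E
```

```text
handle top 340 [0.0881 0.1084 0.109 ]
divider 776 [0.0602 0.1365 0.1519]
frame front 3208 [0.0683 0.069  0.0698]
floor -y 1248 [0.034  0.0346 0.0352]
wall 1637 [0.0412 0.0593 0.1403]
```

View pics/w4.png

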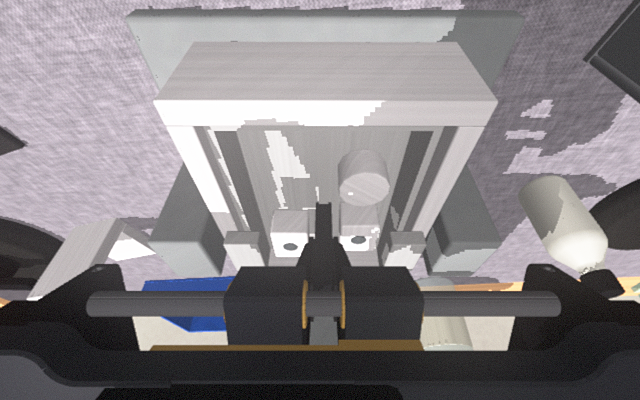

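{"name": "step_arm", "arguments": {"moves": [{"rx": 0,"ry": 0,"rz": 0,"tx": 0,"ty": 0,"tz": -1,"claw": 255},{"rx": 0,"ry": 0,"rz": 0,"tx": 0,"ty": 0,"tz": -1,"claw": 255},{"rx": 0,"ry": 0,"rz": 0,"tx": 0,"ty": 0,"tz": -1,"claw": 255},{"rx": 0,"ry": 0,"rz": 0,"tx": 0,"ty": 0,"tz": 0,"claw": 255},{"rx": 0,"ry": 0,"rz": 0,"tx": 0,"ty": 0,"tz": 0,"claw": 255}]}}

```text
time: 6.98
eef_pos: [0.6074, 0.0167, 0.077]
eef_rot: [[0.57, -0.813, 0.116], [-0.066, 0.095, 0.993], [-0.819, -0.574, 0.001]]
contact_force: [-1.3, -0.5, 10.5]
opening: 0.0095
```

```bash
python3 st.py
```

```text
6.9833 [0.60738202 0.01674192 0.07700838] [-1.3 -0.5 10.5] [0.18 0.03 0.08] 0.009471645384375395 [ -2.3  -8.  129.3  -6.1  23.8 -80.8] [ 0.0006  0.0091 -0.0008]
```

{"name": "step_arm", "arguments": {"moves": [{"rx": 0,"ry": 0,"rz": 0,"tx": 0,"ty": 0,"tz": -0.8,"claw": 255},{"rx": 0,"ry": 0,"rz": 0,"tx": 0,"ty": 0,"tz": -0.7,"claw": 255},{"rx": 0,"ry": 0,"rz": 0,"tx": 0,"ty": 0,"tz": 0,"claw": 255},{"rx": 0,"ry": 0,"rz": 0,"tx": 0,"ty": 0,"tz": 0,"claw": 255}]}}

```text
time: 7.32
eef_pos: [0.6076, 0.0167, 0.0762]
eef_rot: [[0.571, -0.813, 0.116], [-0.066, 0.095, 0.993], [-0.818, -0.575, 0.0]]
contact_force: [-6.4, 0.5, 15.0]
opening: 0.0099
```

```bash
python3 st.py
```

```text
7.3167 [0.60763311 0.01671212 0.07621965] [-6.4  0.5 15. ] [0.08 0.12 0.01] 0.009883886519455022 [ -2.3  -7.9 129.3  -6.2  23.7 -80.7] [ 0.0007  0.0099 -0.0008]
```

{"name": "step_arm", "arguments": {"moves": [{"rx": 0,"ry": 0,"rz": 0,"tx": -0.3,"ty": 0,"tz": -0.8,"claw": 255},{"rx": 0,"ry": 0,"rz": 0,"tx": 0,"ty": 0,"tz": 0,"claw": 255},{"rx": 0,"ry": 0,"rz": 0,"tx": 0,"ty": 0,"tz": 0,"claw": 255},{"rx": 0,"ry": 0,"rz": 0,"tx": 0,"ty": 0,"tz": 1.5,"claw": 255},{"rx": 0,"ry": 0,"rz": 0,"tx": 0.2,"ty": 0,"tz": 1.5,"claw": 255},{"rx": 0,"ry": 0,"rz": 0,"tx": 0.2,"ty": 0,"tz": 1.5,"claw": 255},{"rx": 0,"ry": 0,"rz": 0,"tx": 0.2,"ty": 0,"tz": 1.5,"claw": 255},{"rx": 0,"ry": 0,"rz": 0,"tx": 0.2,"ty": 0,"tz": 1.5,"claw": 255},{"rx": 0,"ry": 0,"rz": 0,"tx": 0.2,"ty": 0,"tz": 1.5,"claw": 255},{"rx": 0,"ry": 0,"rz": 0,"tx": 0.2,"ty": 0,"tz": 1.5,"claw": 255}]}}

```text
time: 8.15
eef_pos: [0.6077, 0.0167, 0.0846]
eef_rot: [[0.569, -0.814, 0.116], [-0.066, 0.095, 0.993], [-0.819, -0.573, 0.0]]
contact_force: [-3.1, 1.8, 7.8]
opening: 0.01
```

```bash
python3 st.py
```

```text
8.15 [0.60769514 0.01673402 0.08463078] [-3.1  1.8  7.8] [ 0.07 -0.24 -0.02] 0.009951966765984097 [ -2.3  -8.7 129.   -5.9  24.9 -81. ] [ 0.0007  0.0082 -0.0008]
```

{"name": "step_arm", "arguments": {"moves": [{"rx": 0,"ry": 0,"rz": 0,"tx": 0,"ty": 0,"tz": 1.5,"claw": 255},{"rx": 0,"ry": 0,"rz": 0,"tx": 0,"ty": 0,"tz": 1.5,"claw": 255},{"rx": 0,"ry": 0,"rz": 0,"tx": 0,"ty": 0,"tz": 1.5,"claw": 255},{"rx": 0,"ry": 0,"rz": 0,"tx": 0,"ty": 0,"tz": 1.5,"claw": 255},{"rx": 0,"ry": 0,"rz": 0,"tx": 0,"ty": 0,"tz": 1.5,"claw": 255},{"rx": 0,"ry": 0,"rz": 0,"tx": 0,"ty": 0,"tz": 1,"claw": 255}]}}

```text
time: 8.65
eef_pos: [0.6077, 0.0167, 0.093]
eef_rot: [[0.569, -0.814, 0.116], [-0.066, 0.095, 0.993], [-0.819, -0.573, 0.0]]
contact_force: [-0.4, 0.0, 7.0]
opening: 0.0101
```

```bash
python3 st.py
```

```text
8.65 [0.60765926 0.01674746 0.09301514] [-0.4  0.   7. ] [ 0.12 -0.44 -0.  ] 0.010114294557099201 [ -2.3  -9.5 128.8  -5.7  25.9 -81.3] [ 0.0006  0.0083 -0.0008]
```

{"name": "step_arm", "arguments": {"moves": [{"rx": 0,"ry": 0,"rz": 0,"tx": 0,"ty": 0,"tz": 1.5,"claw": 255},{"rx": 0,"ry": 0,"rz": 0,"tx": 0,"ty": 0,"tz": 1.5,"claw": 255},{"rx": 0,"ry": 0,"rz": 0,"tx": 0,"ty": 0,"tz": 1.5,"claw": 255},{"rx": 0,"ry": 0,"rz": 0,"tx": 0,"ty": 0,"tz": 1.5,"claw": 255},{"rx": 0,"ry": 0,"rz": 0,"tx": 0,"ty": 0,"tz": 1.5,"claw": 255},{"rx": 0,"ry": 0,"rz": 0,"tx": 0,"ty": 0,"tz": 1.5,"claw": 255},{"rx": 0,"ry": 0,"rz": 0,"tx": 0,"ty": 0,"tz": 1.5,"claw": 255},{"rx": 0,"ry": 0,"rz": 0,"tx": 0,"ty": 0,"tz": 1.5,"claw": 255}]}}

```text
time: 9.32
eef_pos: [0.6074, 0.0167, 0.1044]
eef_rot: [[0.569, -0.814, 0.116], [-0.066, 0.095, 0.993], [-0.82, -0.573, 0.0]]
contact_force: [3.8, 0.5, 3.2]
opening: 0.0098
```

```bash
python3 st.py; python3 - <<'E'
from bench import arm
from h import *
c,s=wrist(arm,"w5")
W=cloud(c);z=W[...,2]
d=W[...,:2]-np.array([.5965,.0183]);a=np.radians(-6.7);X=d[...,0]*np.cos(a)+d[...,1]*np.sin(a);Y=-d[...,0]*np.sin(a)+d[...,1]*np.cos(a)
for t,m in(("frame front",(abs(Y)<.05)&(X<-.086)&(X>-.092)),("floor -y rear",(Y<-.02)&(Y>-.045)&(X<-.05)&(X>-.07)),("floor -y mid",(Y<-.02)&(Y>-.045)&(X<-.01)&(X>-.03))):
    print(t,m.sum(),np.nanpercentile(z[m],[10,50,90]).round(4))
E
```

```text
9.3167 [0.60742597 0.01672328 0.10444936] [3.8 0.5 3.2] [ 0.07 -0.96  0.1 ] 0.009783118070710079 [ -2.3 -10.5 128.4  -5.4  27.4 -81.6] [ 0.0006  0.0078 -0.0009]
frame front 2752 [0.0683 0.069  0.0698]
floor -y rear 2993 [0.1526 0.1671 0.1771]
floor -y mid 786 [0.0586 0.0592 0.0598]
```

View pics/w5.png

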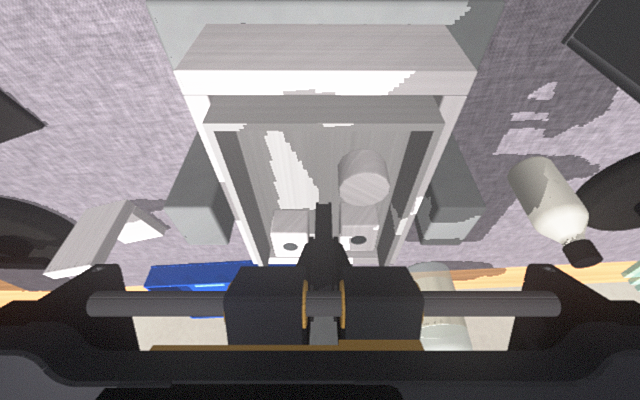

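{"name": "step_arm", "arguments": {"moves": [{"rx": 0,"ry": 0,"rz": 0,"tx": 0.2,"ty": 0,"tz": 2,"claw": 255},{"rx": 0,"ry": 0,"rz": 0,"tx": 0.2,"ty": 0,"tz": 2,"claw": 255},{"rx": 0,"ry": 0,"rz": 0,"tx": 0,"ty": 0,"tz": 2,"claw": 255},{"rx": 0,"ry": 0,"rz": 0,"tx": 0,"ty": 0,"tz": 2,"claw": 255},{"rx": 0,"ry": 0,"rz": 0,"tx": 0,"ty": 0,"tz": 2,"claw": 255},{"rx": 0,"ry": 0,"rz": 0,"tx": 0,"ty": 0,"tz": 2,"claw": 255}]}}

```text
time: 9.87
eef_pos: [0.604, 0.0167, 0.1114]
eef_rot: [[0.56, -0.82, 0.117], [-0.066, 0.096, 0.993], [-0.826, -0.564, -0.0]]
contact_force: [7.3, -0.9, -7.2]
opening: 0.0098
```

```bash
python3 st.py
```

```text
9.8667 [0.60398761 0.01670188 0.11138484] [ 7.3 -0.9 -7.2] [ 0.04 -0.88 -0.09] 0.009773821112722653 [ -2.3 -11.5 128.2  -5.1  29.1 -81.9] [-0.     -0.0026 -0.    ]
```

{"name": "step_arm", "arguments": {"moves": [{"rx": 0,"ry": 0,"rz": 0,"tx": 1,"ty": -0.1,"tz": 0,"claw": 255},{"rx": 0,"ry": 0,"rz": 0,"tx": 1,"ty": -0.1,"tz": 0,"claw": 255},{"rx": 0,"ry": 0,"rz": 0,"tx": 0,"ty": 0,"tz": 0,"claw": 255}]}}

```text
time: 10.12
eef_pos: [0.6049, 0.0166, 0.1103]
eef_rot: [[0.557, -0.822, 0.116], [-0.066, 0.096, 0.993], [-0.828, -0.561, -0.001]]
contact_force: [-0.0, 0.2, -2.4]
opening: 0.0099
```

```bash
python3 st.py
```

```text
10.1167 [0.60490878 0.01655917 0.11027204] [-0.   0.2 -2.4] [ 0.14  0.46 -0.05] 0.009892229477386565 [ -2.3 -11.1 128.   -5.1  29.1 -81.9] [ 0.0002 -0.0061 -0.0003]
```

{"name": "step_arm", "arguments": {"moves": [{"rx": 0,"ry": 0,"rz": 0,"tx": 0,"ty": 0,"tz": 2.5,"claw": 255},{"rx": 0,"ry": 0,"rz": 0,"tx": 0,"ty": 0,"tz": 2.5,"claw": 255},{"rx": 0,"ry": 0,"rz": 0,"tx": 0,"ty": 0,"tz": 2.5,"claw": 255},{"rx": 0,"ry": 0,"rz": 0,"tx": 0,"ty": 0,"tz": 2.5,"claw": 255},{"rx": 0,"ry": 0,"rz": 0,"tx": 0,"ty": 0,"tz": 0,"claw": 255}]}}

```text
time: 10.53
eef_pos: [0.6078, 0.0165, 0.1245]
eef_rot: [[0.565, -0.817, 0.116], [-0.066, 0.095, 0.993], [-0.823, -0.568, -0.0]]
contact_force: [0.8, 0.7, -3.1]
opening: 0.0099
```

```bash
python3 st.py
```

```text
10.5333 [0.60781722 0.01651933 0.12448802] [ 0.8  0.7 -3.1] [ 0.15  0.5  -0.01] 0.009850120286416176 [ -2.3 -12.1 127.4  -5.   30.2 -82.1] [ 0.0004  0.0024 -0.0005]
```

Free now, carrying only the load's weight. Raise a bit more and look.

{"name": "step_arm", "arguments": {"moves": [{"rx": 0,"ry": 0,"rz": 0,"tx": 0,"ty": 0,"tz": 2.5,"claw": 255},{"rx": 0,"ry": 0,"rz": 0,"tx": -0.5,"ty": 0,"tz": 2.5,"claw": 255},{"rx": 0,"ry": 0,"rz": 0,"tx": -0.5,"ty": 0,"tz": 2,"claw": 255},{"rx": 0,"ry": 0,"rz": 0,"tx": 0,"ty": 0,"tz": 0,"claw": 255}]}}

```text
time: 10.87
eef_pos: [0.6068, 0.0165, 0.1314]
eef_rot: [[0.565, -0.817, 0.116], [-0.066, 0.095, 0.993], [-0.823, -0.568, -0.0]]
contact_force: [-0.6, -0.1, -2.4]
opening: 0.0098
```

```bash
python3 st.py;cat > look.py <<'E'
from bench import arm
from h import *
import sys
n=sys.argv[1]
c,s=wrist(arm,"w"+n)
W=cloud(c)
L=s["eef_pos"]-0.0188*s["eef_rot"][:,0]
dy=s["eef_rot"][:,2]; dx=np.cross(dy,[0,0,1.]);dx/=np.linalg.norm(dx)
D=W-L; X=D@dx;Y=D@dy;Z=D[...,2]
print("grip",L.round(4))
# floor of tray, right side
m=(Y<-.012)&(Y>-.045)&(X<-.0)&(X>-.07)&(Z<-.04)&(Z>-.08)
A=np.c_[X[m],Y[m],np.ones(m.sum())]; k=np.linalg.lstsq(A,Z[m],rcond=None)[0]
r=Z[m]-A@k; g=abs(r)<.002; k=np.linalg.lstsq(A[g],Z[m][g],rcond=None)[0]
print("floor fit: slope x,y deg",np.degrees(np.arctan(k[:2])).round(2),"z at grip",k[2].round(4),"(expect -.062) n",g.sum(),"underside z",(k[2]+L[2]-.004).round(4))
E
python3 look.py 6
```

```text
10.8667 [0.60675784 0.01652076 0.13136976] [-0.6 -0.1 -2.4] [0.11 0.47 0.01] 0.009793903620365472 [ -2.3 -12.8 127.3  -4.8  31.1 -82.3] [ 0.0004  0.0024 -0.0005]
grip [0.5961 0.0178 0.1468]
floor fit: slope x,y deg [0.22 0.03] z at grip -0.0606 (expect -.062) n 3133 underside z 0.0823
```

View pics/w6.png

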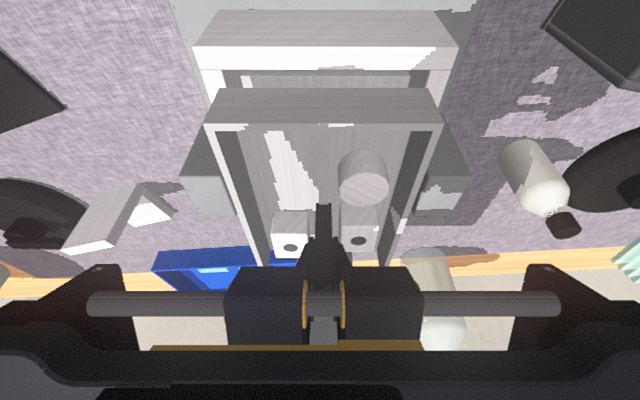

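{"name": "step_arm", "arguments": {"moves": [{"rx": 0,"ry": 0,"rz": 0,"tx": -3,"ty": 0.35,"tz": 0,"claw": 255},{"rx": 0,"ry": 0,"rz": 0,"tx": -6,"ty": 0.7,"tz": 0,"claw": 255},{"rx": 0,"ry": 0,"rz": 0,"tx": -9,"ty": 1.05,"tz": 0,"claw": 255},{"rx": 0,"ry": 0,"rz": 0,"tx": -12,"ty": 1.4,"tz": 0,"claw": 255},{"rx": 0,"ry": 0,"rz": 0,"tx": -12,"ty": 1.4,"tz": 0,"claw": 255},{"rx": 0,"ry": 0,"rz": 0,"tx": -12,"ty": 1.4,"tz": 0,"claw": 255},{"rx": 0,"ry": 0,"rz": 0,"tx": -12,"ty": 1.4,"tz": 0,"claw": 255},{"rx": 0,"ry": 0,"rz": 0,"tx": -12,"ty": 1.4,"tz": 0,"claw": 255},{"rx": 0,"ry": 0,"rz": 0,"tx": -12,"ty": 1.4,"tz": 2,"claw": 255},{"rx": 0,"ry": 0,"rz": 0,"tx": -12,"ty": 1.4,"tz": 4,"claw": 255}]}}

```text
time: 11.75
eef_pos: [0.5025, 0.0286, 0.1351]
eef_rot: [[0.562, -0.819, 0.116], [-0.066, 0.096, 0.993], [-0.825, -0.566, -0.0]]
contact_force: [-0.2, 0.2, -3.5]
opening: 0.0096
```

```bash
python3 st.py
```

```text
11.75 [0.50246148 0.02858796 0.13514349] [-0.2  0.2 -3.5] [ 0.14  0.49 -0.01] 0.009637047494141236 [ -1.  -30.5 139.2  -5.4  37.1 -81. ] [ 0.0002 -0.0009 -0.0005]
```

{"name": "step_arm", "arguments": {"moves": [{"rx": 0,"ry": 0,"rz": 0,"tx": -7,"ty": 3,"tz": 5,"claw": 255},{"rx": 0,"ry": 0,"rz": 0.0124,"tx": -3,"ty": 6,"tz": 5,"claw": 255},{"rx": 0,"ry": 0,"rz": 0.0124,"tx": -2.5,"ty": 10,"tz": 5,"claw": 255},{"rx": 0,"ry": 0,"rz": 0.0124,"tx": -2.5,"ty": 14,"tz": 5,"claw": 255},{"rx": 0,"ry": 0,"rz": 0.0124,"tx": -2.5,"ty": 15,"tz": 5,"claw": 255},{"rx": 0,"ry": 0,"rz": 0.0124,"tx": -2.5,"ty": 15,"tz": 5,"claw": 255},{"rx": 0,"ry": 0,"rz": 0.0124,"tx": -2.5,"ty": 15,"tz": 5,"claw": 255},{"rx": 0,"ry": 0,"rz": 0.0124,"tx": -2.5,"ty": 15,"tz": 5,"claw": 255},{"rx": 0,"ry": 0,"rz": 0.0124,"tx": -2.5,"ty": 15,"tz": 5,"claw": 255},{"rx": 0,"ry": 0,"rz": 0.0124,"tx": -2.5,"ty": 15,"tz": 5,"claw": 255}]}}

```text
time: 12.58
eef_pos: [0.4742, 0.1529, 0.1871]
eef_rot: [[0.568, -0.823, 0.003], [-0.002, 0.003, 1.0], [-0.823, -0.568, 0.0]]
contact_force: [0.2, 1.0, -3.6]
opening: 0.0097
```

```bash
python3 st.py
```

```text
12.5833 [0.47417552 0.15292427 0.18712349] [ 0.2  1.  -3.6] [ 0.1   0.52 -0.  ] 0.009680946432672947 [ 17.5 -33.5 135.9 -14.   45.2 -65.3] [-0.0003  0.0018 -0.1137]
```

{"name": "step_arm", "arguments": {"moves": [{"rx": 0,"ry": 0,"rz": 0.014,"tx": -3,"ty": 16,"tz": 2,"claw": 255},{"rx": 0,"ry": 0,"rz": 0.014,"tx": -3,"ty": 17,"tz": 1,"claw": 255},{"rx": 0,"ry": 0,"rz": 0.014,"tx": -3,"ty": 18,"tz": 0,"claw": 255},{"rx": 0,"ry": 0,"rz": 0.014,"tx": -3,"ty": 18,"tz": 0,"claw": 255},{"rx": 0,"ry": 0,"rz": 0.014,"tx": -3,"ty": 18,"tz": 0,"claw": 255},{"rx": 0,"ry": 0,"rz": 0.014,"tx": -3,"ty": 18,"tz": 0,"claw": 255},{"rx": 0,"ry": 0,"rz": 0.014,"tx": -3,"ty": 17,"tz": 0,"claw": 255},{"rx": 0,"ry": 0,"rz": 0.014,"tx": -3,"ty": 14,"tz": 0,"claw": 255},{"rx": 0,"ry": 0,"rz": 0.014,"tx": -3,"ty": 9,"tz": 0,"claw": 255},{"rx": 0,"ry": 0,"rz": 0.014,"tx": -3,"ty": 5,"tz": 0,"claw": 255}]}}

```text
time: 13.42
eef_pos: [0.444, 0.3031, 0.1897]
eef_rot: [[0.562, -0.816, -0.138], [0.078, -0.113, 0.99], [-0.823, -0.567, 0.0]]
contact_force: [-0.2, 0.0, -4.3]
opening: 0.0098
```

```bash
python3 st.py; python3 look.py 7; python3 - <<'E'
from bench import arm
import cv2
c=arm.capture("top"); cv2.imwrite("pics/t7.png",c["color"][:,:,::-1])
E
```

```text
13.4167 [0.4439592  0.30306255 0.18974854] [-0.2  0.  -4.3] [-0.04  0.48  0.01] 0.009787246426562214 [ 37.3 -24.4 129.9 -22.8  45.8 -48.8] [-0.0003  0.0013 -0.255 ]
grip [0.4334 0.3016 0.2052]
floor fit: slope x,y deg [ 0.19 -0.09] z at grip -0.0606 (expect -.062) n 3164 underside z 0.1407
```

View pics/w7.png

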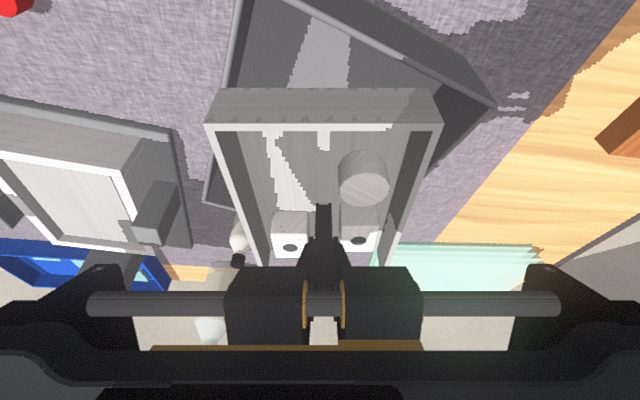

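View pics/t7.png

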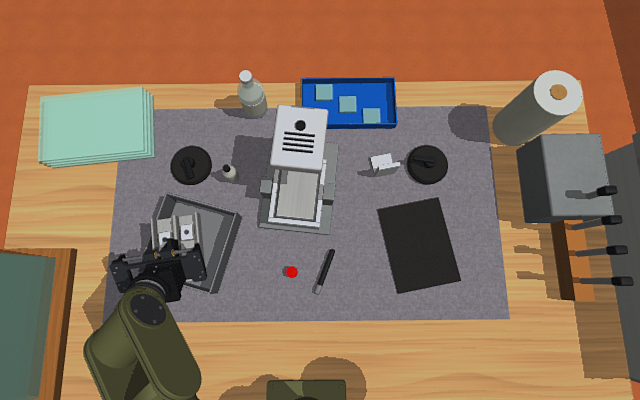

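{"name": "step_arm", "arguments": {"moves": [{"rx": -0.0041,"ry": 0.0297,"rz": 0,"tx": -0.5,"ty": -0.1,"tz": -1.5,"claw": 255},{"rx": -0.0083,"ry": 0.0594,"rz": 0,"tx": -1.1,"ty": -0.2,"tz": -1.8,"claw": 255},{"rx": -0.0083,"ry": 0.0594,"rz": 0,"tx": -1.1,"ty": -0.2,"tz": -1.8,"claw": 255},{"rx": -0.0083,"ry": 0.0594,"rz": 0,"tx": -1.1,"ty": -0.2,"tz": -1.8,"claw": 255},{"rx": -0.0083,"ry": 0.0594,"rz": 0,"tx": -1.1,"ty": -0.2,"tz": -1.8,"claw": 255},{"rx": -0.0083,"ry": 0.0594,"rz": 0,"tx": -1.1,"ty": -0.2,"tz": -1.8,"claw": 255},{"rx": -0.0083,"ry": 0.0594,"rz": 0,"tx": -1.1,"ty": -0.2,"tz": -1.8,"claw": 255},{"rx": -0.0083,"ry": 0.0594,"rz": 0,"tx": -1.1,"ty": -0.2,"tz": -1.8,"claw": 255},{"rx": -0.0083,"ry": 0.0594,"rz": 0,"tx": -1.1,"ty": -0.2,"tz": -1.8,"claw": 255},{"rx": -0.0083,"ry": 0.0594,"rz": 0,"tx": -1.1,"ty": -0.2,"tz": -1.8,"claw": 255}]}}

```text
time: 14.35
eef_pos: [0.4348, 0.2989, 0.1724]
eef_rot: [[0.033, -0.99, -0.135], [0.003, -0.135, 0.991], [-0.999, -0.033, -0.002]]
contact_force: [0.1, 0.2, -2.9]
opening: 0.0092
```

{"name": "step_arm", "arguments": {"moves": [{"rx": -0.0083,"ry": 0.0594,"rz": 0,"tx": -1.1,"ty": -0.2,"tz": -1.8,"claw": 255},{"rx": -0.0083,"ry": 0.0594,"rz": 0,"tx": -1.1,"ty": -0.2,"tz": -1.8,"claw": 255},{"rx": -0.0083,"ry": 0.0594,"rz": 0,"tx": -1.1,"ty": -0.2,"tz": -1.8,"claw": 255},{"rx": -0.0083,"ry": 0.0594,"rz": 0,"tx": -1.1,"ty": -0.2,"tz": -1.8,"claw": 255},{"rx": -0.0083,"ry": 0.0594,"rz": 0,"tx": -1.1,"ty": -0.2,"tz": -1,"claw": 255},{"rx": -0.0083,"ry": 0.0594,"rz": 0,"tx": -1.1,"ty": -0.2,"tz": 0,"claw": 255},{"rx": -0.0083,"ry": 0.0594,"rz": 0,"tx": -1.1,"ty": -0.2,"tz": 0,"claw": 255},{"rx": 0,"ry": 0,"rz": 0,"tx": 0,"ty": 0,"tz": 0,"claw": 255},{"rx": 0,"ry": 0,"rz": 0,"tx": 0,"ty": 0,"tz": 0,"claw": 255},{"rx": 0,"ry": 0,"rz": 0,"tx": 0,"ty": 0,"tz": 0,"claw": 255}]}}

```text
time: 15.18
eef_pos: [0.4269, 0.2979, 0.164]
eef_rot: [[-0.37, -0.919, -0.136], [-0.054, -0.125, 0.991], [-0.927, 0.374, -0.003]]
contact_force: [0.5, 0.9, -0.9]
opening: 0.0096
```

```bash
python3 st.py; python3 - <<'E'
from bench import arm
from h import *
c,s=wrist(arm,"w8")
for n in("top","scene"):
    c=arm.capture(n); I=c["color"][:,:,::-1]; I=I[180:310,100:290] if n=="top" else I[230:400,340:530]
    cv2.imwrite(f"pics/{n}8.png",cv2.resize(I,None,fx=3.3,fy=3.3))
E
```

```text
15.1833 [0.4268559  0.29789937 0.16399163] [ 0.5  0.9 -0.9] [ 0.13 -0.53  0.01] 0.009566932654773793 [ 25.4   6.5 102.3   6.3  92.3 -73.3] [ 0.0124 -0.988  -0.231 ]
```

View pics/w8.png

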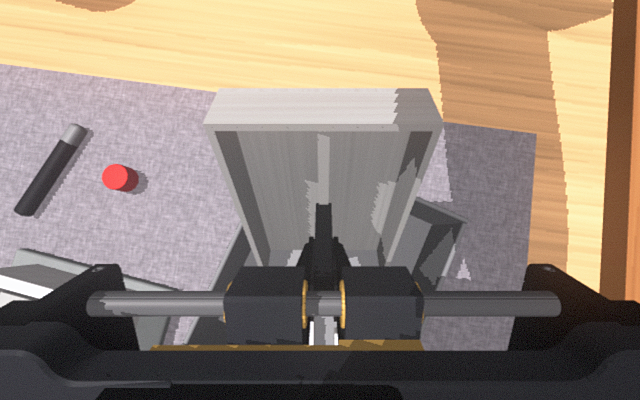

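View pics/scene8.png

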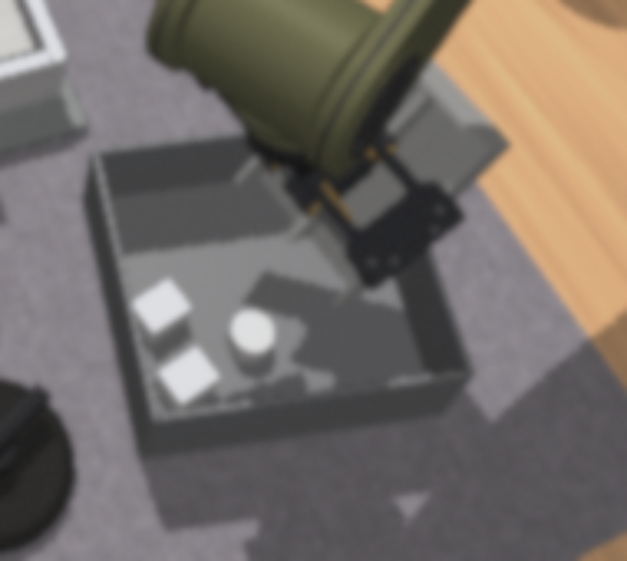

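View pics/top8.png

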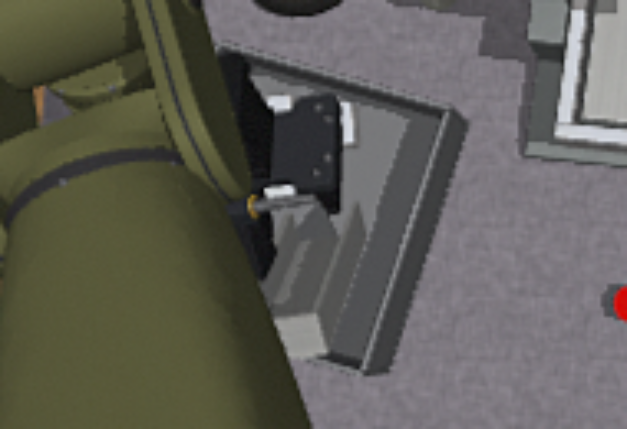

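{"name": "step_arm", "arguments": {"moves": [{"rx": 0,"ry": 0,"rz": 0,"tx": 0,"ty": 0,"tz": 12,"claw": 255},{"rx": 0,"ry": 0,"rz": 0,"tx": 0,"ty": 0,"tz": 15,"claw": 255},{"rx": 0.0115,"ry": -0.0817,"rz": 0,"tx": 1.5,"ty": 0.2,"tz": 12,"claw": 255},{"rx": 0.0115,"ry": -0.0817,"rz": 0,"tx": 1.5,"ty": 0.2,"tz": 6,"claw": 255},{"rx": 0.0115,"ry": -0.0817,"rz": 0,"tx": 1.5,"ty": 0.2,"tz": 4,"claw": 255},{"rx": 0.0115,"ry": -0.0817,"rz": 0,"tx": 1.5,"ty": 0.2,"tz": 2,"claw": 255},{"rx": 0.0115,"ry": -0.0817,"rz": 0,"tx": 1.5,"ty": 0.2,"tz": 0,"claw": 255},{"rx": 0.0115,"ry": -0.0817,"rz": 0,"tx": 1.5,"ty": 0.2,"tz": 0,"claw": 255},{"rx": 0.0115,"ry": -0.0817,"rz": 0,"tx": 1.5,"ty": 0.2,"tz": 0,"claw": 255},{"rx": 0.0115,"ry": -0.0817,"rz": 0,"tx": 1.5,"ty": 0.2,"tz": 0,"claw": 255}]}}

```text
time: 16.17
eef_pos: [0.4382, 0.2999, 0.2166]
eef_rot: [[0.273, -0.952, -0.135], [0.038, -0.13, 0.991], [-0.961, -0.276, 0.0]]
contact_force: [0.1, -0.1, -1.7]
opening: 0.0096
```

{"name": "step_arm", "arguments": {"moves": [{"rx": 0.0115,"ry": -0.0817,"rz": 0,"tx": 1.5,"ty": 0.2,"tz": 0,"claw": 255},{"rx": 0.0115,"ry": -0.0817,"rz": 0,"tx": 1.5,"ty": 0.2,"tz": 0,"claw": 255},{"rx": 0.0115,"ry": -0.0817,"rz": 0,"tx": 1.5,"ty": 0.2,"tz": 0,"claw": 255},{"rx": 0.0115,"ry": -0.0817,"rz": 0,"tx": 1.5,"ty": 0.2,"tz": 0,"claw": 255},{"rx": 0,"ry": 0,"rz": 0,"tx": 0,"ty": 0,"tz": 0,"claw": 255}]}}

```text
time: 16.58
eef_pos: [0.4414, 0.2997, 0.2126]
eef_rot: [[0.561, -0.817, -0.136], [0.077, -0.113, 0.991], [-0.824, -0.566, -0.001]]
contact_force: [-0.3, -0.9, -2.5]
opening: 0.0098
```

```bash
python3 st.py; python3 look.py 9
```

```text
16.5833 [0.44144939 0.29966111 0.21256588] [-0.3 -0.9 -2.5] [ 0.01  0.46 -0.01] 0.009787914806836674 [ 37.1 -26.3 128.9 -21.7  48.6 -50.4] [ 6.000e-04 -2.000e-04 -2.535e-01]
grip [0.4309 0.2982 0.2281]
floor fit: slope x,y deg [0.11 0.03] z at grip -0.0605 (expect -.062) n 3165 underside z 0.1636
```

View pics/w9.png

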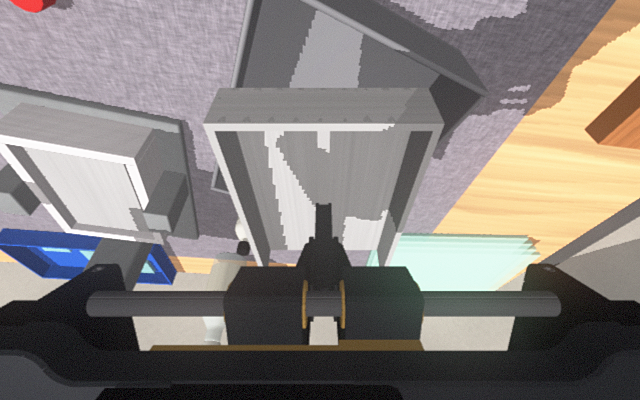

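{"name": "step_arm", "arguments": {"moves": [{"rx": 0,"ry": 0,"rz": 0,"tx": 0.9,"ty": -8,"tz": 0,"claw": 255},{"rx": 0,"ry": 0,"rz": -0.006,"tx": 0.9,"ty": -16,"tz": 0,"claw": 255},{"rx": 0,"ry": 0,"rz": -0.006,"tx": 0.9,"ty": -24,"tz": 0,"claw": 255},{"rx": 0,"ry": 0,"rz": -0.006,"tx": 0.9,"ty": -26,"tz": 0,"claw": 255},{"rx": 0,"ry": 0,"rz": -0.006,"tx": 0.9,"ty": -26,"tz": 0,"claw": 255},{"rx": 0,"ry": 0,"rz": -0.006,"tx": 0.9,"ty": -26,"tz": 0,"claw": 255},{"rx": 0,"ry": 0,"rz": -0.006,"tx": 0.9,"ty": -26,"tz": 0,"claw": 255},{"rx": 0,"ry": 0,"rz": -0.006,"tx": 0.9,"ty": -26,"tz": 0,"claw": 255},{"rx": 0,"ry": 0,"rz": -0.006,"tx": 0.9,"ty": -26,"tz": 0,"claw": 255},{"rx": 0,"ry": 0,"rz": -0.006,"tx": 0.9,"ty": -26,"tz": 0,"claw": 255}]}}

```text
time: 17.47
eef_pos: [0.4538, 0.0688, 0.2166]
eef_rot: [[0.567, -0.82, -0.082], [0.047, -0.067, 0.997], [-0.822, -0.569, 0.001]]
contact_force: [-0.4, -0.4, -2.2]
opening: 0.0097
```

```bash
python3 st.py
```

```text
17.4667 [0.4537775  0.06882765 0.2165941 ] [-0.4 -0.4 -2.2] [0.05 0.42 0.04] 0.009677857175145181 [  0.3 -45.  139.1   3.2  51.4 -95.6] [-0.0006  0.0031 -0.1986]
```

{"name": "step_arm", "arguments": {"moves": [{"rx": 0,"ry": 0,"rz": -0.006,"tx": 0.8,"ty": -26,"tz": 0,"claw": 255},{"rx": 0,"ry": 0,"rz": -0.006,"tx": 0.8,"ty": -26,"tz": 0,"claw": 255},{"rx": 0,"ry": 0,"rz": -0.006,"tx": 0.8,"ty": -26,"tz": 0,"claw": 255},{"rx": 0,"ry": 0,"rz": -0.006,"tx": 0.8,"ty": -26,"tz": 0,"claw": 255},{"rx": 0,"ry": 0,"rz": -0.006,"tx": 0.8,"ty": -26,"tz": 0,"claw": 255},{"rx": 0,"ry": 0,"rz": -0.006,"tx": 0.8,"ty": -26,"tz": 0,"claw": 255},{"rx": 0,"ry": 0,"rz": -0.006,"tx": 0.8,"ty": -26,"tz": 0,"claw": 255},{"rx": 0,"ry": 0,"rz": -0.006,"tx": 0.8,"ty": -26,"tz": 0,"claw": 255},{"rx": 0,"ry": 0,"rz": -0.006,"tx": 0.8,"ty": -26,"tz": 0,"claw": 255},{"rx": 0,"ry": 0,"rz": -0.006,"tx": 0.8,"ty": -26,"tz": 0,"claw": 255}]}}

```text
time: 18.3
eef_pos: [0.4614, -0.1923, 0.2167]
eef_rot: [[0.569, -0.822, -0.021], [0.011, -0.018, 1.0], [-0.822, -0.569, -0.001]]
contact_force: [0.1, -0.1, -1.9]
opening: 0.01
```

```bash
python3 st.py
```

```text
18.3 [ 0.46143559 -0.19231875  0.21665345] [ 0.1 -0.1 -1.9] [ 0.15  0.31 -0.03] 0.009978576548968337 [ -42.2  -33.1  132.8   27.8   56.9 -144. ] [ 0.0009  0.0036 -0.138 ]
```

{"name": "step_arm", "arguments": {"moves": [{"rx": 0,"ry": 0,"rz": -0.03,"tx": 0.5,"ty": -24,"tz": 0,"claw": 255},{"rx": 0,"ry": 0,"rz": -0.03,"tx": 0.5,"ty": -22,"tz": -3,"claw": 255},{"rx": 0,"ry": 0,"rz": -0.03,"tx": 0.5,"ty": -20,"tz": -5,"claw": 255},{"rx": 0,"ry": 0,"rz": -0.03,"tx": 0.5,"ty": -18,"tz": -8,"claw": 255},{"rx": 0,"ry": 0,"rz": -0.023,"tx": 0.5,"ty": -16,"tz": -10,"claw": 255},{"rx": 0,"ry": 0,"rz": 0,"tx": 0,"ty": -13,"tz": -10,"claw": 255},{"rx": 0,"ry": 0,"rz": 0,"tx": 0,"ty": -8,"tz": -10,"claw": 255},{"rx": 0,"ry": 0,"rz": 0,"tx": 0,"ty": -3,"tz": -10,"claw": 255},{"rx": 0,"ry": 0,"rz": 0,"tx": 0,"ty": 0,"tz": -10,"claw": 255},{"rx": 0,"ry": 0,"rz": 0,"tx": 0,"ty": 0,"tz": -10,"claw": 255}]}}

```text
time: 19.13
eef_pos: [0.4639, -0.3141, 0.1385]
eef_rot: [[0.564, -0.817, 0.121], [-0.069, 0.1, 0.993], [-0.823, -0.568, 0.0]]
contact_force: [-0.5, 0.2, -1.2]
opening: 0.0094
```

```bash
python3 st.py; python3 look.py 10;python3 - <<'E'
from bench import arm
import cv2
c=arm.capture("top"); cv2.imwrite("pics/t10.png",c["color"][:,:,::-1])
E
```

```text
19.1333 [ 0.46389659 -0.3141245   0.13853926] [-0.5  0.2 -1.2] [0.17 0.38 0.08] 0.009353192587253149 [ -51.9  -17.1  129.9   33.7   46.4 -154. ] [-0.0002  0.0024  0.0046]
grip [ 0.4533 -0.3128  0.154 ]
floor fit: slope x,y deg [0.24 0.1 ] z at grip -0.0605 (expect -.062) n 3148 underside z 0.0895
```

View pics/w10.png

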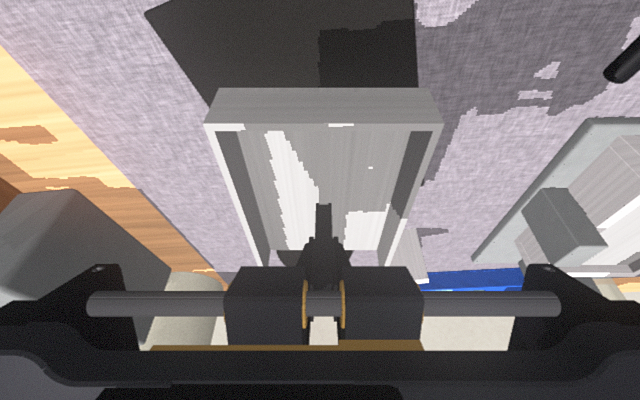

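View pics/t10.png

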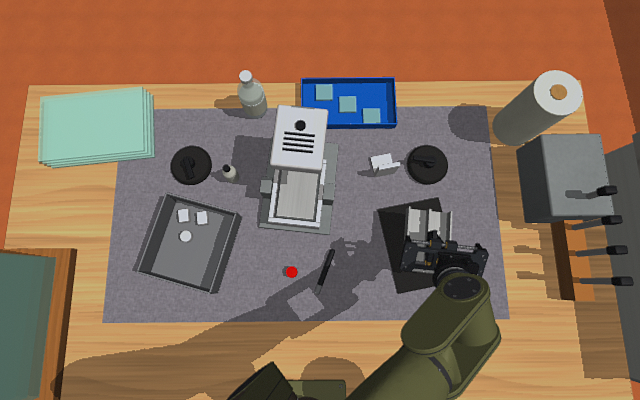

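{"name": "step_arm", "arguments": {"moves": [{"rx": 0,"ry": 0,"rz": -0.03,"tx": 0,"ty": -1,"tz": -4,"claw": 255},{"rx": 0,"ry": 0,"rz": -0.03,"tx": 0,"ty": -1,"tz": -6,"claw": 255},{"rx": 0,"ry": 0,"rz": -0.027,"tx": 0,"ty": -1,"tz": -8,"claw": 255},{"rx": 0,"ry": 0,"rz": 0,"tx": 0,"ty": 0,"tz": -8,"claw": 255},{"rx": 0,"ry": 0,"rz": 0,"tx": 0,"ty": 0,"tz": -8,"claw": 255},{"rx": 0,"ry": 0,"rz": 0,"tx": 0,"ty": 0,"tz": -4,"claw": 255},{"rx": 0,"ry": 0,"rz": 0,"tx": 0,"ty": 0,"tz": 0,"claw": 255}]}}

```text
time: 19.82
eef_pos: [0.4634, -0.3157, 0.0991]
eef_rot: [[0.555, -0.806, 0.206], [-0.115, 0.171, 0.978], [-0.824, -0.566, 0.002]]
contact_force: [0.5, -0.2, -1.9]
opening: 0.0096
```

```bash
python3 st.py; python3 look.py 11
```

```text
19.8167 [ 0.46337208 -0.31572035  0.09913569] [ 0.5 -0.2 -1.9] [0.26 0.34 0.01] 0.009605233352289584 [ -50.6  -14.7  132.2   34.    39.5 -150.8] [-0.0022  0.0003  0.0909]
grip [ 0.4529 -0.3136  0.1146]
floor fit: slope x,y deg [0.17 0.12] z at grip -0.0605 (expect -.062) n 3142 underside z 0.0501
```

{"name": "step_arm", "arguments": {"moves": [{"rx": 0,"ry": 0,"rz": 0,"tx": 0.2,"ty": -0.5,"tz": -8,"claw": 255},{"rx": 0,"ry": 0,"rz": 0,"tx": 0.2,"ty": -0.5,"tz": -8,"claw": 255},{"rx": 0,"ry": 0,"rz": 0,"tx": 0.2,"ty": -0.4,"tz": -8,"claw": 255},{"rx": 0,"ry": 0,"rz": 0,"tx": 0,"ty": 0,"tz": -6,"claw": 255},{"rx": 0,"ry": 0,"rz": 0,"tx": 0,"ty": 0,"tz": -4,"claw": 255},{"rx": 0,"ry": 0,"rz": 0,"tx": 0,"ty": 0,"tz": -3,"claw": 255},{"rx": 0,"ry": 0,"rz": 0,"tx": 0,"ty": 0,"tz": 0,"claw": 255}]}}

```text
time: 20.45
eef_pos: [0.4641, -0.3174, 0.0625]
eef_rot: [[0.555, -0.806, 0.207], [-0.116, 0.172, 0.978], [-0.824, -0.567, 0.002]]
contact_force: [0.8, 0.6, -2.1]
opening: 0.0098
```

```bash
python3 st.py
```

```text
20.45 [ 0.46407002 -0.31743019  0.06248422] [ 0.8  0.6 -2.1] [0.14 0.33 0.07] 0.009775307622239056 [ -50.6  -10.7  133.1   37.8   35.5 -155.6] [-0.0017  0.0007  0.0915]
```

{"name": "step_arm", "arguments": {"moves": [{"rx": 0,"ry": 0,"rz": 0,"tx": 0,"ty": 0,"tz": -1.5,"claw": 255},{"rx": 0,"ry": 0,"rz": 0,"tx": 0,"ty": 0,"tz": -1.5,"claw": 255},{"rx": 0,"ry": 0,"rz": 0,"tx": 0,"ty": 0,"tz": -1,"claw": 255},{"rx": 0,"ry": 0,"rz": 0,"tx": 0,"ty": 0,"tz": -1,"claw": 255},{"rx": 0,"ry": 0,"rz": 0,"tx": 0,"ty": 0,"tz": 0,"claw": 255}]}}

```text
time: 20.87
eef_pos: [0.4645, -0.3179, 0.0586]
eef_rot: [[0.556, -0.805, 0.207], [-0.117, 0.171, 0.978], [-0.823, -0.568, 0.001]]
contact_force: [-0.9, -0.1, -2.4]
opening: 0.01
```

```bash
python3 st.py
```

```text
20.8667 [ 0.46445009 -0.3178578   0.05862326] [-0.9 -0.1 -2.4] [0.23 0.35 0.02] 0.01001862730253171 [ -50.6  -10.2  133.2   38.3   35.  -156.3] [-0.0004  0.0019  0.0914]
```

{"name": "step_arm", "arguments": {"moves": [{"rx": 0,"ry": 0,"rz": 0,"tx": 0,"ty": 0,"tz": -1,"claw": 255},{"rx": 0,"ry": 0,"rz": 0,"tx": 0,"ty": 0,"tz": -1,"claw": 255},{"rx": 0,"ry": 0,"rz": 0,"tx": 0,"ty": 0,"tz": -0.7,"claw": 255},{"rx": 0,"ry": 0,"rz": 0,"tx": 0,"ty": 0,"tz": 0,"claw": 255}]}}

```text
time: 21.2
eef_pos: [0.4644, -0.3178, 0.0558]
eef_rot: [[0.556, -0.805, 0.207], [-0.117, 0.171, 0.978], [-0.823, -0.568, 0.001]]
contact_force: [0.4, -0.2, -3.0]
opening: 0.0099
```

```bash
python3 st.py; python3 look.py 12
```

```text
21.2 [ 0.46439158 -0.31778052  0.05575291] [ 0.4 -0.2 -3. ] [0.14 0.33 0.  ] 0.009941378112681616 [ -50.6   -9.9  133.3   38.7   34.7 -156.7] [-0.0006  0.0017  0.0915]
grip [ 0.4539 -0.3156  0.0712]
floor fit: slope x,y deg [0.24 0.06] z at grip -0.0605 (expect -.062) n 3146 underside z 0.0067
```

View pics/w12.png

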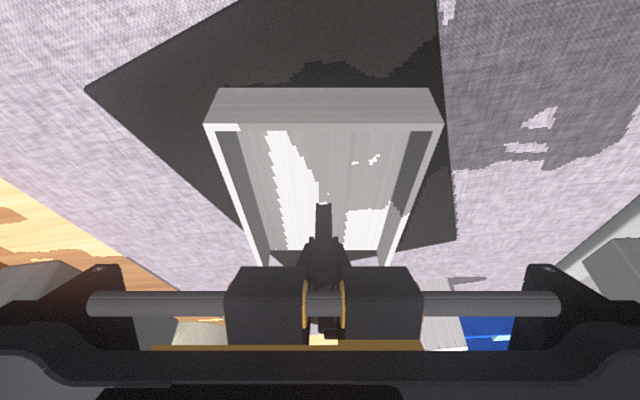

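```bash
python3 - <<'E'
from bench import arm
from h import *
c,s=wrist(arm)
for p in((85,90),(455,240),(436,5),(228,2)): print(p,ray(c,*p,.006).round(4))
b=cv2.boxPoints(((.4535,-.315),(.2387,.1797),10.8));print(b.round(4))
# tray top rear corners
for p in((204,124),(443,123)): print(p,ray(c,*p,.038).round(4))
E
```

```text
(85, 90) [ 0.3528 -0.4248  0.006 ]
(455, 240) [ 0.5507 -0.2096  0.006 ]
(436, 5) [ 0.3517 -0.2462  0.006 ]
(228, 2) [ 0.3324 -0.3324  0.006 ]
[[ 0.3194 -0.2491]
 [ 0.3531 -0.4256]
 [ 0.5876 -0.3809]
 [ 0.5539 -0.2044]]
(204, 124) [ 0.3666 -0.3542  0.038 ]
(443, 123) [ 0.3886 -0.2473  0.038 ]
```

{"name": "step_arm", "arguments": {"moves": [{"rx": 0,"ry": 0,"rz": 0,"tx": 0,"ty": 0,"tz": -0.6,"claw": 255},{"rx": 0,"ry": 0,"rz": 0,"tx": 0,"ty": 0,"tz": -0.6,"claw": 255},{"rx": 0,"ry": 0,"rz": 0,"tx": 0,"ty": 0,"tz": 0,"claw": 255},{"rx": 0,"ry": 0,"rz": 0,"tx": 0,"ty": 0,"tz": 0,"claw": 255}]}}

```text
time: 21.63
eef_pos: [0.4644, -0.3178, 0.0547]
eef_rot: [[0.556, -0.805, 0.207], [-0.117, 0.171, 0.978], [-0.823, -0.568, 0.001]]
contact_force: [-0.0, 0.1, -1.8]
opening: 0.0098
```

```bash
python3 st.py
```

```text
21.6333 [ 0.4644485  -0.31784651  0.05470666] [-0.   0.1 -1.8] [0.16 0.38 0.04] 0.009812115730502943 [ -50.6   -9.8  133.3   38.8   34.5 -156.9] [-0.0005  0.0019  0.0915]
```

{"name": "step_arm", "arguments": {"moves": [{"rx": 0,"ry": 0,"rz": 0,"tx": 0,"ty": 0,"tz": -0.7,"claw": 255},{"rx": 0,"ry": 0,"rz": 0,"tx": 0,"ty": 0,"tz": -0.7,"claw": 255},{"rx": 0,"ry": 0,"rz": 0,"tx": 0,"ty": 0,"tz": 0,"claw": 255},{"rx": 0,"ry": 0,"rz": 0,"tx": 0,"ty": 0,"tz": 0,"claw": 255}]}}

```text
time: 21.97
eef_pos: [0.4649, -0.3183, 0.0542]
eef_rot: [[0.557, -0.805, 0.207], [-0.117, 0.17, 0.978], [-0.822, -0.569, 0.0]]
contact_force: [-1.2, 2.6, 4.2]
opening: 0.0101
```

```bash
python3 st.py
```

```text
21.9667 [ 0.46493097 -0.31825403  0.05423807] [-1.2  2.6  4.2] [ 0.41  0.5  -0.01] 0.01012173974694426 [ -50.6   -9.7  133.3   39.    34.4 -157.1] [0.0003 0.003  0.0914]
```

{"name": "step_arm", "arguments": {"moves": [{"rx": 0,"ry": 0,"rz": 0,"tx": 0,"ty": 0,"tz": 0.4,"claw": 255},{"rx": 0,"ry": 0,"rz": 0,"tx": 0,"ty": 0,"tz": 0,"claw": 225},{"rx": 0,"ry": 0,"rz": 0,"tx": 0,"ty": 0,"tz": 0,"claw": 200},{"rx": 0,"ry": 0,"rz": 0,"tx": 0,"ty": 0,"tz": 0,"claw": 160},{"rx": 0,"ry": 0,"rz": 0,"tx": 0,"ty": 0,"tz": 0,"claw": 130},{"rx": 0,"ry": 0,"rz": 0,"tx": 0,"ty": 0,"tz": 0,"claw": 130},{"rx": 0,"ry": 0,"rz": 0,"tx": 0,"ty": 0,"tz": 0,"claw": 130}]}}

```text
time: 22.55
eef_pos: [0.4644, -0.3179, 0.0536]
eef_rot: [[0.556, -0.805, 0.207], [-0.117, 0.171, 0.978], [-0.823, -0.568, 0.001]]
contact_force: [0.4, -0.1, 0.0]
opening: 0.039
```

```bash
python3 st.py
```

```text
22.55 [ 0.46441365 -0.31785383  0.05362581] [ 0.4 -0.1  0. ] [ 0.19  0.25 -0.01] 0.03901673529139246 [ -50.6   -9.7  133.3   38.9   34.4 -157.1] [-0.0005  0.0018  0.0916]
```

{"name": "step_arm", "arguments": {"moves": [{"rx": 0,"ry": 0,"rz": 0,"tx": -2.2,"ty": 0.5,"tz": 3.3,"claw": 120},{"rx": 0,"ry": 0,"rz": 0,"tx": -4.5,"ty": 0.9,"tz": 6.6,"claw": 120},{"rx": 0,"ry": 0,"rz": 0,"tx": -6.7,"ty": 1.4,"tz": 9.9,"claw": 120},{"rx": 0,"ry": 0,"rz": 0,"tx": -6.7,"ty": 1.4,"tz": 9.9,"claw": 120},{"rx": 0,"ry": 0,"rz": 0,"tx": -6.7,"ty": 1.4,"tz": 9.9,"claw": 120},{"rx": 0,"ry": 0,"rz": 0,"tx": -6.7,"ty": 1.4,"tz": 9.9,"claw": 120},{"rx": 0,"ry": 0,"rz": 0,"tx": -5,"ty": 1.4,"tz": 12,"claw": 120},{"rx": 0,"ry": 0,"rz": 0,"tx": -4,"ty": 1.4,"tz": 14,"claw": 120},{"rx": 0,"ry": 0,"rz": 0,"tx": -2,"ty": 0,"tz": 15,"claw": 120},{"rx": 0,"ry": 0,"rz": 0,"tx": 0,"ty": 0,"tz": 15,"claw": 120}]}}

```text
time: 23.38
eef_pos: [0.4192, -0.308, 0.1603]
eef_rot: [[0.556, -0.805, 0.208], [-0.118, 0.171, 0.978], [-0.823, -0.568, 0.0]]
contact_force: [0.1, -0.1, 0.1]
opening: 0.05
```

```bash
python3 st.py; python3 - <<'E'
from bench import arm
from h import *
c,s=wrist(arm,"w13")
W=cloud(c);z=W[...,2]; a=np.radians(-12)
d=W[...,:2]-np.array([.4539,-.3156]);X=d[...,0]*np.cos(a)+d[...,1]*np.sin(a);Y=-d[...,0]*np.sin(a)+d[...,1]*np.cos(a)
m=(abs(abs(Y)-.025)<.018)&(abs(X)<.07)&(z<.03)&(z>-.01)
A=np.c_[X[m],Y[m],np.ones(m.sum())];k=np.linalg.lstsq(A,z[m],rcond=None)[0];print("floor slopes deg",np.degrees(k[:2]).round(2),"z",k[2].round(4))
m=(abs(z-.084)<.005)&(abs(X)<.05)&(abs(Y)<.05);comps(W,m)
for n in("top","scene"):
    c=arm.capture(n); cv2.imwrite(f"pics/{n}13.png",c["color"][:,:,::-1])
    W=cloud(c);z=W[...,2];d=W[...,:2]-np.array([.4539,-.3156])
    m=(abs(z-.084)<.004)&(np.hypot(d[...,0],d[...,1])<.05);comps(W,m,15)
E
```

```text
23.3833 [ 0.41918308 -0.30796224  0.16033147] [ 0.1 -0.1  0.1] [ 0.15  0.13 -0.09] 0.05004836001561122 [ -55.   -26.1  134.    30.6   49.6 -148.5] [0.0003 0.0019 0.0922]
floor slopes deg [-0.02  0.03] z 0.009
px [323. 198.] n 326 ctr [ 0.4545 -0.3167] size [0.01  0.039] ang 77.3 z 0.0829
px [426. 240.] n 53 ctr [ 0.4581 -0.3157] size [0.011 0.038] ang 78.6 z 0.0846
px [313. 128.] n 44 ctr [ 0.4544 -0.3149] size [0.014 0.04 ] ang 79.1 z 0.0839
```

View pics/w13.png

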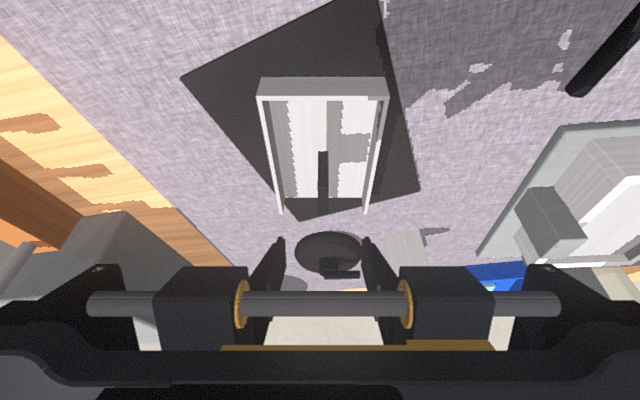

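View pics/scene13.png

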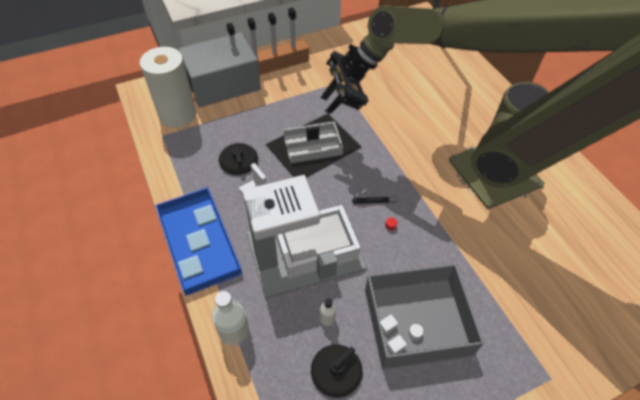

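View pics/top13.png

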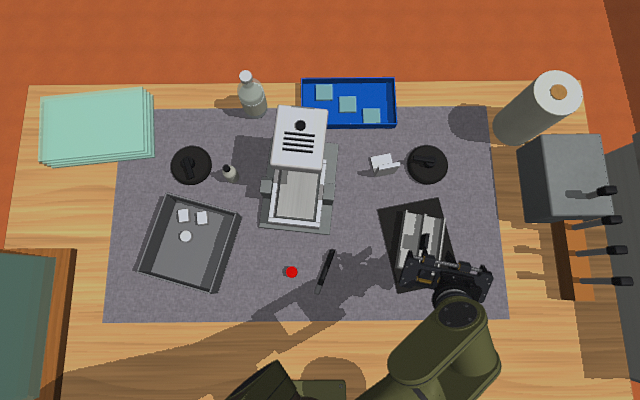

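```bash
python3 -c "
from bench import arm
print(arm.close_job())"
```

```text
the job is handed in; nothing more can be done
None
```

The job is done and handed in at about 23.5 s: the three parts are in the grey bin and the empty tray stands level near the centre of the black pad, released.

- **Latch:** I gripped the handle with the tool leaning back about 34.5° and pressed the tray down about 14 mm. The latch tripped at the stop. The readings I took showed about 15 N there. I then pressed 0.8 mm further without reading the force.
- **Drawing out:** The tray rose about 41 mm, clear of the frame and clips, and came out under the lamp. While it was rising it rubbed the frame's near wall with about 7 N, so I moved the tool 2 mm and the force went to zero. No reading came near the 60 N limit.
- **Tipping:** The pictures after tipping about 55° show both blocks and the puck lying in the bin. The fingers only held the handle.
- **Placing:** In the last wrist picture the tray floor slopes less than 0.1°. The handle is about 2 mm from the measured pad centre in the wrist view and about 1 mm in the scene view. The top view reads about 5 mm off, but the gripper partly covers it there.
- **Tray angle:** The tray is turned about 23° relative to the pad, because the last joint's range kept me from lining it up. It lies wholly on the pad.
- **Everything else:** The last pictures show the bystanders and the red look-alike where they were. The gripper is clear and the force reads zero.

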